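# Refit a gas burner after washing

### The arm

A 6-joint arm with a two-finger parallel gripper is mounted at the origin on the work surface. World frame = base frame: x ahead of the robot, y to its left, z up, the work surface at z = 0. Lengths are in m, angles in rad, forces in N, time in s.
With the tool pointing down it reaches from about 0.35 to 0.975 m from the base axis. Payload 4.9 kg.
Tool frame: the origin (TCP) lies on the centre line of the jaws, within the pads' length; the fingertips stand 8 mm ahead of it and the grasp point (between the pads) lies 11 mm behind it; z points along the fingers, y is the direction in which the jaws open and shut (so a half turn about z gives the same grasp; the last joint's range is limited). The gripper opens to 85 mm and grips with 20 to 120 N. Pads are 22 mm wide; open, the fingers measure 114 mm over their backs; the gripper's body (76 mm by 85 mm) begins 54 mm behind the grasp point. The pads swing forward as they close: fully open they stand 13 mm farther back than shut.
Start: joints at [1.053, 0.053, 1.613, -0, 1.476, -0.119], TCP at [0.243, 0.576, 0.239] pointing down, gripper open.
Joint ranges: [-3.01, 3.01], [-1.01, 2.22], [0.06, 2.58], [-1.02, 4.17], [0.09, 2.62], [-3.14, 3.14]. Speed limits (rad/s): [2.57, 2.57, 3.14, 3.14, 3.14, 3.14].

### API

Orientations are given as a unit quaternion [w, x, y, z].
In Python, from plant import manip gives the robot as it stands.
- The arm moves only by the tool step_arm, never from a script. Its argument "deltas" is a list of rows, each a list of 7 numbers: the shift along the tool's x, y, z in m, then the turn, a rotation vector about the tool's x, y, z in rad, then the gripper command: -1 is fully open, 1 is shut, values between are in proportion. In form: [[dx, dy, dz, ax, ay, az, hand], ...]. A call has 1 to 20 rows; each row is the pose to reach, as a shift and turn from the pose commanded when the call began, along the tool's axes at that moment; what a row does not reach only later rows make up. A row lasts 1/10 s, in which the tool goes at most 50 mm and 8.59 degrees, less where a joint would pass 70% of its speed; a pose out of reach is approached as far as the arm can. A call with a gripper value outside its range is refused whole. The fingers move at their own pace and stop on an object; the grip force is fixed at half the most. Time passes only in rows, so rows that repeat a pose let the fingers close. It gives the time, the measured TCP pose, the force and the opening at its end, in the units of the state.
- manip.state(): the state, without advancing time (a new reading comes with each control period).
- manip.grab_frame(name): name is "scene" or "top" or "wrist"; returns the picture (400x640x3 uint8, red, green, blue); there is no depth.
- manip.get_calibration(name): a dict with "fov_y" (degrees; the focal length in pixels is half the picture's height over the tangent of half this angle, whatever the lens; pixels are square), "cx", "cy" (the principal point, pixels), "dist_coeffs" ([k1, k2, p1, p2, k3] as OpenCV has them; the pictures are not rectified), "R" (3x3) and "t" (3): a world point X has camera coordinates R X + t. Camera axes: x right, y down, z forward; pixel columns grow to the right and rows downward; lengths in m; the calibration is good to about 2 mm. A picture is of the moment at which its call begins: read the wrist's pose just before it. get_calibration takes no time and is no camera call; for the wrist camera it gives the pose at the moment of the call.
- manip.job_done(): hands the job in, once; it reports no verdict.
The state is a dict: "time": time; "joint_pos": joint angles; "joint_vel": joint speeds; "joint_efforts": joint torques, N m; "tool_pos": TCP position; "tool_rot": TCP orientation; "contact_force": force on the tool from outside, world axes, zero at the start; "ft_torque": the same for the moment, N m; "gripper_width": opening from 0.0 (shut) to 1.0 (fully open).
Only numpy, scipy, OpenCV 4.12 (cv2) and the standard library are available. Lean on these libraries where they do the work, as an engineer would, in place of code of your own. Each camera call takes 0.05 s, during which the arm holds its last target.

### The job

The burner of the table-top gas hob has been taken apart for washing. Put the flame crown back in the burner cup and turn it gently until its notch finds the igniter pin and it drops fully home, never forcing it down onto the pin; then lay the burner cap flat and centred on the crown. Let go, and leave the other things on the table where they are.

Things in the scene. Friction and masses are not known exactly. Their poses are not given: they have to be found in the camera images.
- hob: Fixed table-top gas hob, an aluminium box with a dark enamelled deck, 300 (x) x 290 (y) mm, deck 60 mm high with a 5 mm raised edge, black control knob on its front (-x) face. Origin: centre of its underside on the table, directly below its one burner; z up.
- burner_mouth (a point): Centre of the burner cup's mouth, at rim height. The cup is an aluminium ring in the middle of the hob, outer diameter 67 mm, its flat rim 74 mm above the table; the round mouth is 41.6 mm in diameter and 24 mm deep. Axes as the hob's.
- igniter: The igniter in the cup's rim. Origin: on the mouth's axis at rim height; axes as the hob's. Its rigid white ceramic pin, 6 mm thick with a small chamfer at the tip, stands 8 mm up from the rim, 25.5 mm from the axis. The pin's bearing round the axis is not measured and varies: up to 55 degrees (0.96 rad) to either side of the hob's +x (rear). It is visible from above. Over 25 N from the crown breaks it.
- crown: Flame crown: round aluminium casting, 130 to 210 g, standing on its skirt, which is 40 mm in diameter and 16 mm high, its foot tapered to 33 mm over the lowest 4 mm. Above the skirt a flange with flame ports, 60 mm in diameter, 16 to 28 mm above the underside; in the top a round recess, 30 mm in diameter, 6 mm deep. Origin: centre of the skirt's underside; z up. Home: origin 16 mm below the cup's rim.
- crown_notch (a point): The crown's only notch: 8.4 mm wide, parallel-sided, cut in the crown's +x direction from the flange's edge in to 21 mm from the axis, through the flange's whole height. This point: mid-width, 25.5 mm from the axis, at the flange's underside. Unless the notch is within about 3 degrees of the pin, the flange rides on the pin's tip, 8 mm too high, with the skirt already 8 mm into the mouth.
- cap: Burner cap: dark enamelled steel disc, 100 to 170 g, 67 mm in diameter, 7 mm thick, with a round locating spigot under it, 26 mm in diameter and 4.5 mm high, on which it stands. Origin: centre of the spigot's underside; z up; top face at 11.5 mm. Fitted: spigot in the crown's recess, disc flat on the flange, origin 23.5 mm above the crown's.
- pan_support: Bystander: the hob's square black steel pan support, 210 x 210 mm, 28 mm high, lying on the table. Origin: centre of its underside.
- egg_tray: Bystander: yellow plastic egg tray with eggs, 290 x 290 mm, 68 mm high. Origin: centre of its underside.
- tub: Bystander: open white plastic tub, 150 (x) x 115 (y) mm, 60 mm high. Origin: centre of its underside.
- spool: Bystander: upright blue-grey thread spool, 38 mm in diameter, 69 mm high. Origin: centre of its underside.

How it is judged:
On the way:
1. the crown is fully home in the burner cup, level, with its notch over the igniter pin (z of crown in the frame of burner_mouth below -0.014 m and horizontal distance between crown and burner_mouth below 0.004 m and angle between crown's own z axis and vertical below 0.06 rad), for 0.2 s.
At the end, for the whole second after the job is handed in: The crown is home: origin over 14 mm below the cup's rim, within 4 mm of the mouth's axis, level within 0.06 rad. The cap lies on it, spigot in the recess: origin 21.5 to 25.5 mm above the crown's, within 4 mm of its axis, level within 0.06 rad. Both are at rest (all of step 1 and z of cap in the frame of crown between 0.0215 and 0.0255 m and horizontal distance between cap and crown below 0.004 m and angle between cap's own z axis and vertical below 0.06 rad and linear speed of each of cap, crown below 0.01 m/s); the robot touches nothing.
It fails at once if the crown presses on the igniter with more than 25 N (the ceramic breaks) (contact force between crown and igniter above 25 N).
It fails at once if the pan support, egg tray, tub or spool is moved by more than 20 mm, or the spool is tipped over (distance of any of pan_support, egg_tray, tub, spool from where it was at the start of the episode above 0.02 m or angle between spool's own z axis and vertical above 0.5 rad).
It also fails if it takes over 72 s, if anything falls off the work surface, if the arm or the gripper's body presses on something with over 40 N, if the wrist force passes 120 N, or if a joint passes its speed limit or range.

## Working session

There is one attempt and no reset: what is moved stays moved. The work goes in short steps, Python scripts to look and compute and a tool call to move; the robot and the scene stay as the last step left them, time stands still between calls to the robot, and variables do not carry over. Pictures are saved under pics/ and viewed, and the job is handed in when it is done.

Besides the shell and the picture viewer there is one more tool, called after "Call:" as name(argument=value, ...), one argument or row to a line, values as JSON. step_arm: Moves the arm, as the interface text tells. Its arguments: {"type":"object","properties":{"deltas":{"type":"array"}},"required":["deltas"]}

```bash
mkdir -p pics; ls; cat > h.py <<'E'
import numpy as np, cv2
from plant import manip
def save(img,name,scale=1,crop=None):
    if crop: x0,y0,x1,y1=crop; img=img[y0:y1,x0:x1]
    if scale!=1: img=cv2.resize(img,None,fx=scale,fy=scale,interpolation=cv2.INTER_CUBIC)
    cv2.imwrite('pics/'+name,img[:,:,::-1])
def cam(c):
    f=200/np.tan(np.radians(c['fov_y'])/2)
    return np.array([[f,0,c['cx']],[0,f,c['cy']],[0,0,1]]),np.array(c['dist_coeffs'],float)
def ray(c,uv,z):
    K,d=cam(c);R=np.array(c['R']);t=np.array(c['t'])
    n=cv2.undistortPoints(np.array([[uv]],float),K,d)[0,0]
    o=-R.T@t; v=R.T@np.array([n[0],n[1],1.])
    return o+v*(z-o[2])/v[2]
def proj(c,P):
    K,d=cam(c)
    r,_=cv2.Rodrigues(np.array(c['R']))
    return cv2.projectPoints(np.array(P,float).reshape(-1,1,3),r,np.array(c['t'],float),K,d)[0].reshape(-1,2)
E
python3 - <<'E'
from h import *
for n in ('top','scene','wrist'):
    im=manip.grab_frame(n); np.save('pics/%s0.npy'%n,im); save(im,n+'0.png')
    c=manip.get_calibration(n); print(n,c['fov_y'],c['cx'],c['cy'],c['dist_coeffs'],np.round(c['R'],3).tolist(),np.round(c['t'],3))
import pickle; pickle.dump(manip.get_calibration('wrist'),open('w0.pkl','wb'))
print(manip.state())
E
```

```text
pics
top 56.13707466956098 325.0988733614563 199.01986961149876 [-0.03967406  0.          0.          0.          0.        ] [[0.01, -1.0, -0.018], [-0.985, -0.007, -0.175], [0.174, 0.02, -0.984]] [0.01  0.622 1.275]
scene 49.59437045206946 319.3416291801569 201.83166183088528 [0.00156325 0.         0.         0.         0.        ] [[0.676, 0.737, -0.004], [0.407, -0.379, -0.831], [-0.614, 0.56, -0.556]] [-0.419 -0.171  1.845]
wrist 70.53621988800913 318.204227559962 201.56710495478117 [0.01248752 0.         0.         0.         0.        ] [[0.387, 0.922, -0.0], [0.874, -0.367, 0.318], [0.293, -0.123, -0.948]] [-0.624 -0.043  0.379]
{'time': 0.15, 'joint_pos': array([ 1.05300226e+00,  5.32618014e-02,  1.61400353e+00, -9.67627533e-06,
        1.47599290e+00, -1.19002919e-01]), 'joint_vel': array([-3.81761217e-05, -1.32467239e-03, -3.84910947e-03,  6.60481958e-04,
        8.72087420e-04, -5.09779091e-04]), 'joint_efforts': array([ 4.21566046e-04, -3.94243169e+01, -3.70721984e+01, -1.58492212e-04,
        4.57742237e-03, -4.58820421e-05]), 'tool_pos': array([0.24245367, 0.57553323, 0.23829544]), 'tool_rot': array([-2.56127359e-04,  1.98076395e-01,  9.80186231e-01, -7.92439289e-04]), 'contact_force': array([ 0.6665497 ,  0.11628462, -0.37811051]), 'ft_torque': array([-0.04689937,  0.00662024,  0.0009613 ]), 'gripper_width': 0.9994770132368501}
```

View pics/top0.png

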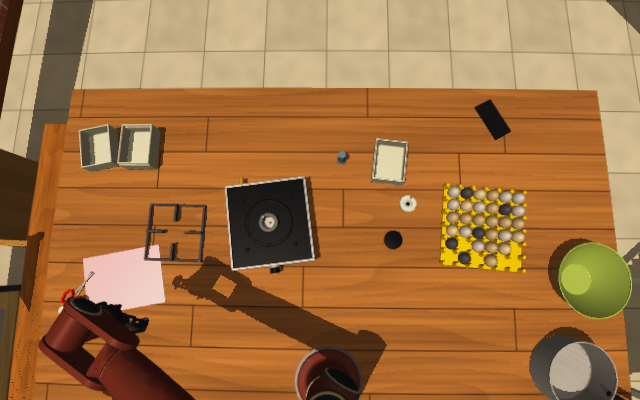

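View pics/scene0.png

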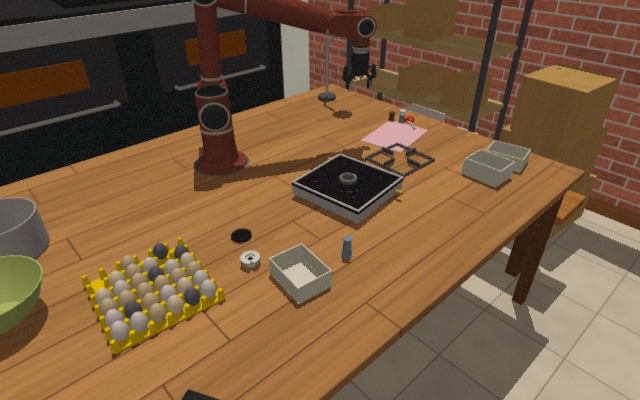

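View pics/wrist0.png

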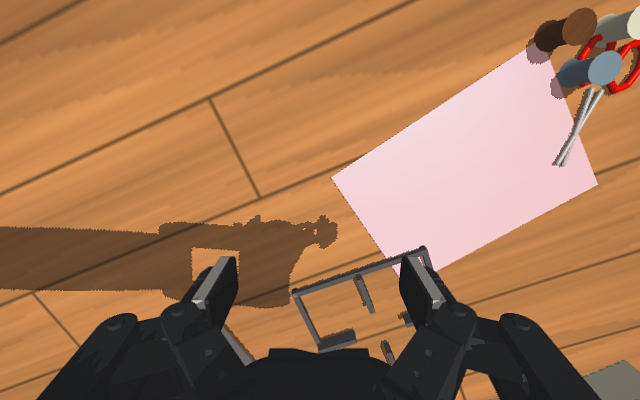

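The top view shows the crown at about (408,204), the cap at (393,240) and the burner cup at (269,222). The knob is at (277,268), so the hob is slightly turned. The scene view agrees. The tub is beside the crown at (390,160).

```bash
python3 - <<'E'
from h import *
c=manip.get_calibration('top'); im=np.load('pics/top0.npy')
a=cv2.resize(im[165:275,215:325],None,fx=5,fy=5,interpolation=cv2.INTER_CUBIC)
save(a,'topA.png'); save(cv2.resize(im[180:260,370:450],None,fx=7,fy=7,interpolation=cv2.INTER_CUBIC),'topB.png')
s=np.load('pics/scene0.npy'); save(s,'sceneB.png',7,(220,215,320,275))
print('burner',ray(c,(269,222),.074),'crown',ray(c,(408,204),.028),'cap',ray(c,(393,240),.0115))
for uv in ((225,186),(305,177),(315,260),(233,270)): print(ray(c,uv,.065))
for uv in ((342,157),(390,160),(372,178),(404,183),(445,265)): print('by',uv,ray(c,uv,.06))
E
```

```text
burner [0.53625877 0.20891704 0.074     ] crown [ 0.61045408 -0.28281582  0.028     ] cap [ 0.48191949 -0.22878263  0.0115    ]
[0.66488949 0.37290355 0.065     ]
[0.6992257  0.08760769 0.065     ]
[0.40781104 0.04775417 0.065     ]
[0.37064901 0.32888583 0.065     ]
by (342, 157) [ 0.77511446 -0.04399052  0.06      ]
by (390, 160) [ 0.76489909 -0.21637291  0.06      ]
by (372, 178) [ 0.69813808 -0.150922    0.06      ]
by (404, 183) [ 0.68064861 -0.2642721   0.06      ]
by (445, 265) [ 0.39441287 -0.39734759  0.06      ]
```

View pics/topA.png

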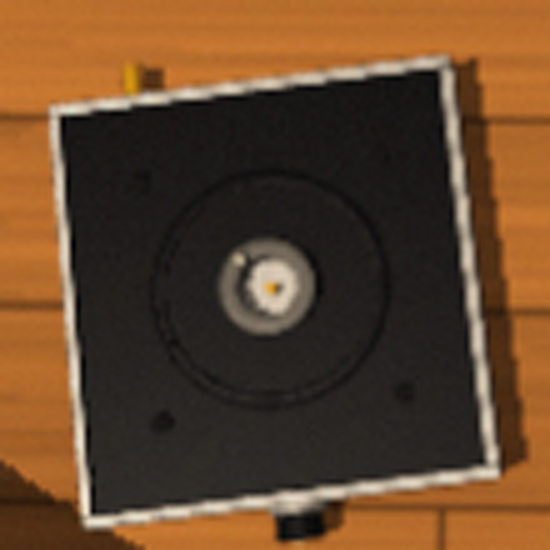

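View pics/topB.png

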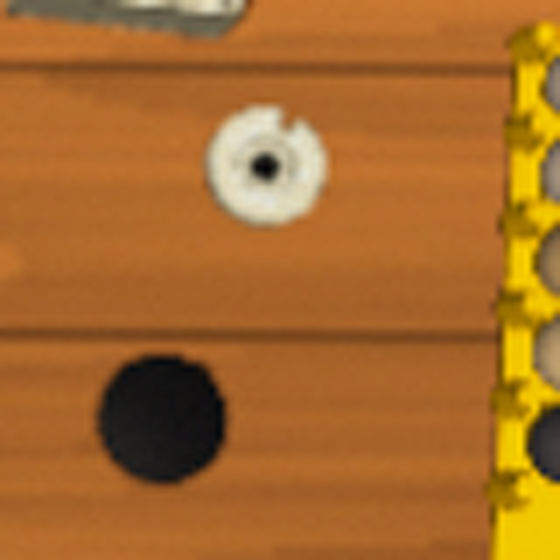

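View pics/sceneB.png

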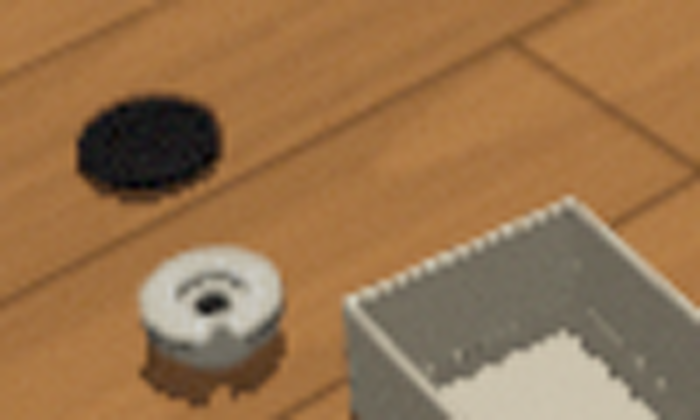

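Call:
step_arm(
  deltas=[
    [-0.413,-0.224,0.035,0,0,1.9,-1],
    [-0.413,-0.224,0.035,0,0,1.9,-1],
    [-0.413,-0.224,0.035,0,0,1.9,-1],
    [-0.413,-0.224,0.035,0,0,1.9,-1],
    [-0.413,-0.224,0.035,0,0,1.9,-1],
    [-0.413,-0.224,0.035,0,0,1.9,-1],
    [-0.413,-0.224,0.035,0,0,1.9,-1],
    [-0.413,-0.224,0.035,0,0,1.9,-1],
    [-0.413,-0.224,0.035,0,0,1.9,-1],
    [-0.413,-0.224,0.035,0,0,1.9,-1],
    [-0.413,-0.224,0.035,0,0,1.9,-1],
    [-0.413,-0.224,0.035,0,0,1.9,-1],
    [-0.413,-0.224,0.035,0,0,1.9,-1],
    [-0.413,-0.224,0.035,0,0,1.9,-1],
    [-0.413,-0.224,0.035,0,0,1.9,-1],
    [-0.413,-0.224,0.035,0,0,1.9,-1],
  ],
)

```text
time: 1.75
tool_pos: [0.5362, 0.2092, 0.2042]
tool_rot: [-0.0, 0.912, 0.41, -0.0]
contact_force: [-0.1, 0.5, -0.9]
gripper_width: 0.999
```

```bash
cat >> h.py <<'E'
import pickle
from scipy.spatial.transform import Rotation as Ro
def snap(name,tag):
    c=manip.get_calibration(name); im=manip.grab_frame(name); np.save('pics/%s.npy'%tag,im); pickle.dump(c,open(tag+'.pkl','wb')); save(im,tag+'.png'); return c,im
def tool():
    s=manip.state(); q=s['tool_rot']; return np.array(s['tool_pos']),Ro.from_quat([q[1],q[2],q[3],q[0]]).as_matrix(),s
def rel(target,xbear=None):
    p,R,s=tool(); d=R.T@(np.array(target)-p); x=R[:,0]; b=np.degrees(np.arctan2(x[1],x[0]))
    print('tool',p.round(4),'xbear %.2f'%b,'tiltz',R[:,2].round(4),'delta',d.round(4))
    if xbear is not None: print('az', np.radians(-((xbear-b+180)%360-180)).round(4))
E
python3 - <<'E'
from h import *
p,R,s=tool(); print(p,R.round(3).tolist(),s['contact_force'],s['joint_pos'].round(3),s['time'])
c,im=snap('wrist','w1'); print(proj(c,[.536,.209,.074]))
c=pickle.load(open('w0.pkl','rb'));c=manip.get_calibration('wrist')
for z in (-.02,-.015,-.01,-.005,0,.005,.01):
    print(z,proj(c,[p+R@np.array([x,y,z]) for y in (-.0425,.0425) for x in (-.011,.011)]).round(0).tolist())
E
```

```text
[0.5361556  0.2092207  0.20415494] [[0.664, 0.748, -0.0], [0.748, -0.664, -0.0], [-0.0, -0.0, -1.0]] [-0.08434131  0.4782664  -0.89321667] [ 0.243 -0.04   1.765 -0.     1.417  0.969] 1.75
[[317.11205051 195.40785052]]
-0.02 [[228.0, 308.0], [224.0, 269.0], [403.0, 308.0], [407.0, 269.0]]
-0.015 [[231.0, 301.0], [227.0, 263.0], [400.0, 302.0], [404.0, 263.0]]
-0.01 [[234.0, 295.0], [230.0, 258.0], [397.0, 295.0], [401.0, 258.0]]
-0.005 [[237.0, 289.0], [233.0, 253.0], [395.0, 289.0], [399.0, 253.0]]
0 [[239.0, 284.0], [236.0, 248.0], [393.0, 284.0], [396.0, 248.0]]
0.005 [[242.0, 278.0], [238.0, 244.0], [390.0, 279.0], [394.0, 244.0]]
0.01 [[244.0, 274.0], [241.0, 240.0], [388.0, 274.0], [392.0, 240.0]]
```

View pics/w1.png

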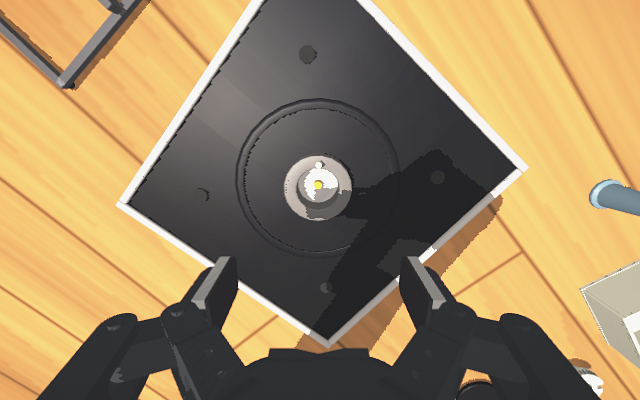

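The wrist view shows the cup at about (318,187) and the white pin tip at (319,165). The pad tips are at rows of about 257, so with the gripper open they stand about 5 mm behind the TCP. I'll enlarge the cup.

```bash
python3 - <<'E'
from h import *
im=np.load('pics/w1.npy'); save(im,'w1z.png',7,(270,140,370,225))
E
```

```text
(no output)
```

View pics/w1z.png

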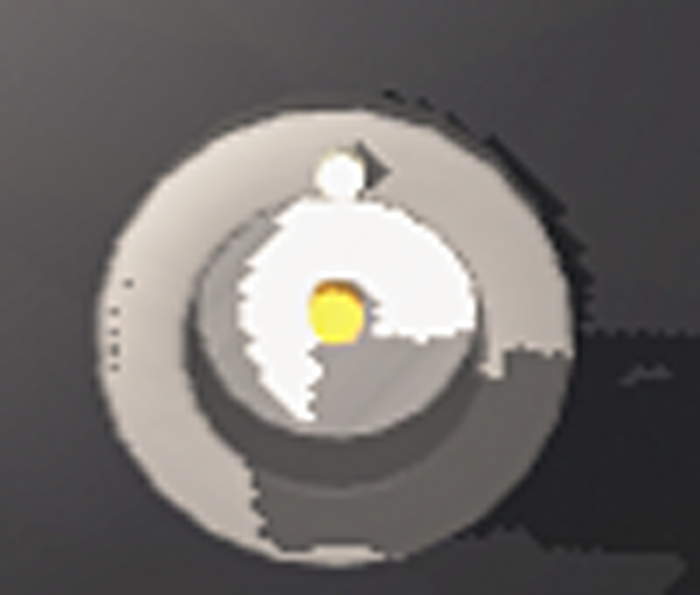

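```bash
cat >> h.py <<'E'
from scipy.optimize import least_squares
def fitcirc(c,pts,z,r,x0):
    W=np.array([ray(c,p,z)[:2] for p in pts])
    s=least_squares(lambda q:np.hypot(*(W-q[:2]).T)-r,x0); print('res mm',(s.fun*1e3).round(2)); return s.x
E
python3 - <<'E'
from h import *
c=pickle.load(open('w1.pkl','rb'))
o=lambda u,v:(270+(u+.5)/7-.5,140+(v+.5)/7-.5)
C=fitcirc(c,[o(97,330),o(573,335),o(345,109),o(340,567),o(170,175),o(175,503)],.074,.0335,[.536,.209])
M=fitcirc(c,[o(188,335),o(482,335),o(337,487),o(230,450),o(440,450)],.074,.0208,[.536,.209])
P=ray(c,o(340,172),.082)
print(C,M,P)
for q in (C,M):
  d=P[:2]-q; print(np.hypot(*d),np.degrees(np.arctan2(d[1],d[0])))
print('top cam'); t=manip.get_calibration('top'); print(ray(t,(215+267/5,165+286/5),.074))
rel([.6104,-.2828,.17],-26)
E
```

```text
res mm [-0.08 -0.87 -0.54 -0.46 -0.48 -0.68]
res mm [-0.34 -0.33 -0.36  0.22  0.2 ]
[0.5408063  0.21336407] [0.54029389 0.21337876] [0.55830047 0.23261543 0.082     ]
0.026012702042414963 47.73781640878662
0.02634930885803893 46.8917116102578
top cam
[0.53554382 0.21098326 0.074     ]
tool [0.5362 0.2092 0.2042] xbear 48.36 tiltz [-2.e-04 -1.e-04 -1.e+00] delta [-0.3184  0.3824  0.0342]
az 1.2979
```

Wrist view: cup centre about (0.5405, 0.2134) and pin bearing about 47°. The top camera puts the centre 5 mm away, so I'll servo relative to the wrist camera. Next is the crown.

Call:
step_arm(
  deltas=[
    [-0.318,0.382,0.034,0,0,1.3,-1],
    [-0.318,0.382,0.034,0,0,1.3,-1],
    [-0.318,0.382,0.034,0,0,1.3,-1],
    [-0.318,0.382,0.034,0,0,1.3,-1],
    [-0.318,0.382,0.034,0,0,1.3,-1],
    [-0.318,0.382,0.034,0,0,1.3,-1],
    [-0.318,0.382,0.034,0,0,1.3,-1],
    [-0.318,0.382,0.034,0,0,1.3,-1],
    [-0.318,0.382,0.034,0,0,1.3,-1],
    [-0.318,0.382,0.034,0,0,1.3,-1],
    [-0.318,0.382,0.034,0,0,1.3,-1],
    [-0.318,0.382,0.034,0,0,1.3,-1],
    [-0.318,0.382,0.034,0,0,1.3,-1],
    [-0.318,0.382,0.034,0,0,1.3,-1],
  ],
)

```text
time: 3.2
tool_pos: [0.61, -0.281, 0.1705]
tool_rot: [-0.0, 0.974, -0.226, 0.0]
contact_force: [0.3, 0.5, -0.0]
gripper_width: 1.001
```

```bash
python3 - <<'E'
from h import *
p,R,s=tool(); print(p,s['joint_pos'].round(3),s['time'])
c,im=snap('wrist','w2'); print(proj(c,[.6104,-.2828,.028])); u,v=proj(c,[.6104,-.2828,.028])[0].astype(int)
x0,y0=max(u-50,0),max(v-45,0); print(x0,y0); save(im,'w2z.png',7,(x0,y0,x0+110,y0+85))
E
```

```text
[ 0.60999891 -0.28096543  0.17051626] [-0.542  0.208  1.56   0.     1.374  1.484] 3.2
[[319.64405437 191.17801915]]
269 146
```

View pics/w2.png

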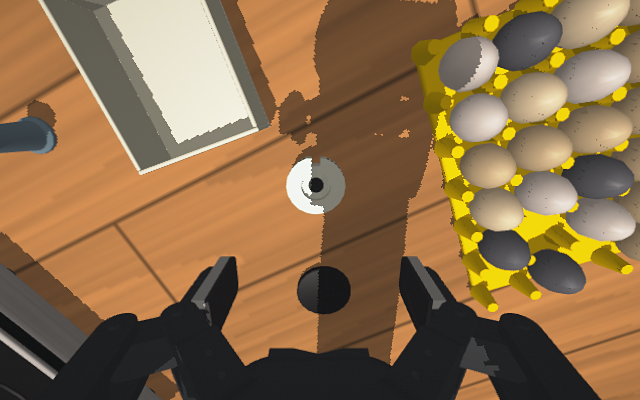

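View pics/w2z.png

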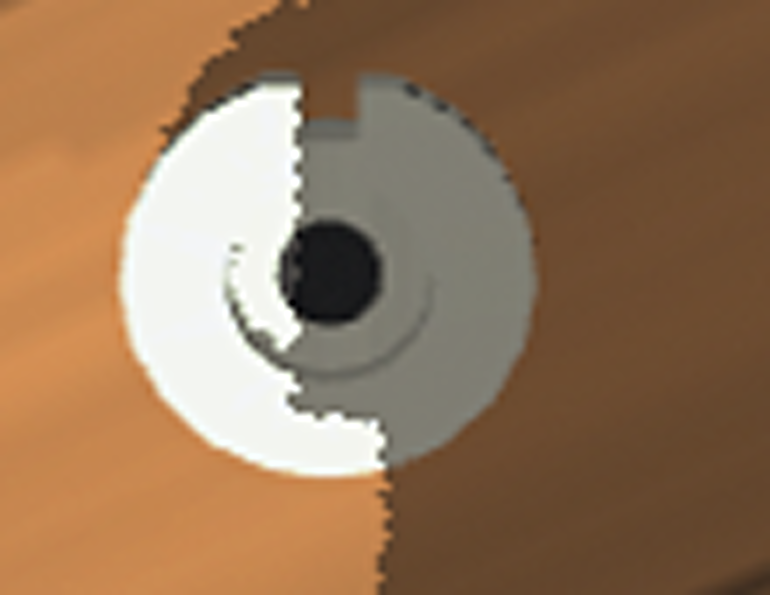

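The notch points straight up in the picture: edges at crop x 302 and 359, flange x 119–537.

```bash
python3 - <<'E'
from h import *
c=pickle.load(open('w2.pkl','rb'))
o=lambda u,v:(269+(u+.5)/7-.5,146+(v+.5)/7-.5)
C=fitcirc(c,[o(119,280),o(537,280),o(328,478),o(200,435),o(455,435)],.028,.030,[.61,-.283])
a=ray(c,o(302,95),.028);b=ray(c,o(359,95),.028); n=(a+b)[:2]/2; print(C,n,'width',np.hypot(*(a-b)[:2]))
d=n-C; B=np.degrees(np.arctan2(*d[::-1])); print(np.hypot(*d),B)
e=(a-b)[:2]; print('perp bearing',np.degrees(np.arctan2(e[1],e[0]))-90)
p,R,s=tool(); print('crown in tool', R.T@(np.r_[C,.025]-p)); rel(np.r_[C,.06],B)
E
```

```text
res mm [ 0.23  0.32  0.06  0.04 -0.1 ]
[ 0.61704099 -0.28122054] [ 0.64158296 -0.29374186] width 0.008005840265479314
0.027551619095763487 -27.03066967961986
perp bearing -26.00257229571261
crown in tool [ 0.00632735 -0.00279522  0.14563907]
tool [ 0.6101 -0.2809  0.1706] xbear -26.08 tiltz [ 3.e-04 -0.e+00 -1.e+00] delta [ 0.0063 -0.0028  0.1106]
az 0.0166
```

Call:
step_arm(
  deltas=[
    [0.0063,-0.0028,0.05,0,0,0.01,-1],
    [0.0063,-0.0028,0.09,0,0,0.01,-1],
    [0.0063,-0.0028,0.12,0,0,0.01,-1],
    [0.0063,-0.0028,0.14,0,0,0.01,-1],
    [0.0063,-0.0028,0.1486,0,0,0.01,-1],
    [0.0063,-0.0028,0.1486,0,0,0.01,-1],
    [0.0063,-0.0028,0.1486,0,0,0.01,-1],
  ],
)

```text
time: 3.95
tool_pos: [0.6178, -0.2828, 0.0233]
tool_rot: [0.0, 0.973, -0.231, 0.001]
contact_force: [0.7, -0.4, -0.1]
gripper_width: 1.0
```

```bash
python3 - <<'E'
from h import *
c,im=snap('wrist','w3')
rel([.617,-.2812,.022],-26.5)
E
```

```text
tool [ 0.6181 -0.2831  0.0239] xbear -26.74 tiltz [ 0.003  -0.0018 -1.    ] delta [-0.0018 -0.0012  0.0019]
az -0.0042
```

View pics/w3.png

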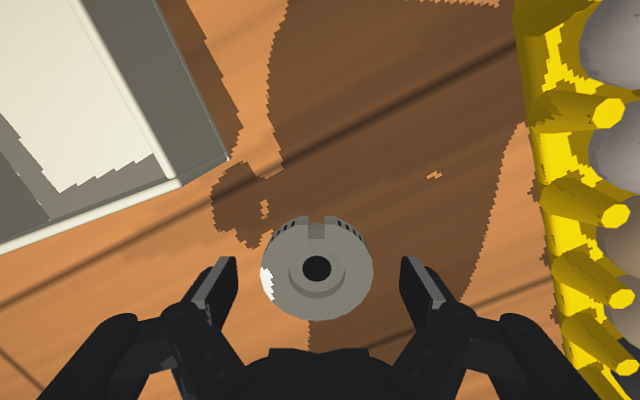

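The crown is centred between the open pads at (317,268), with its notch at the top. Closing the gripper.

Call:
step_arm(
  deltas=[
    [0,0,0.001,0,0,0,-0.7],
    [0,0,0.001,0,0,0,-0.5],
    [0,0,0.001,0,0,0,-0.3],
    [0,0,0.001,0,0,0,0],
    [0,0,0.001,0,0,0,1],
    [0,0,0.001,0,0,0,1],
    [0,0,0.001,0,0,0,1],
  ],
)

```text
time: 4.7
tool_pos: [0.6179, -0.2833, 0.0227]
tool_rot: [0.0, 0.973, -0.232, 0.001]
contact_force: [-0.6, 1.4, 6.2]
gripper_width: 0.67
```

```bash
python3 - <<'E'
from h import *
c,im=snap('wrist','w4'); save(im,'w4z.png',4,(220,200,420,340))
p,R,s=tool(); print(p,R.round(4).tolist(),s['gripper_width'],s['contact_force'])
for z in (-.005,0,.003,.005,.008): print(z,proj(c,[p+R@np.array([x,y,z]) for y in (-.030,.030) for x in (-.011,.011)]).round(0).tolist())
E
```

```text
[ 0.61787184 -0.28326459  0.02270857] [[0.8928, -0.4504, 0.0024], [-0.4504, -0.8928, -0.0012], [0.0027, 0.0, -1.0]] 0.6700478097924413 [0.02145463 0.83475707 5.26099244]
-0.005 [[262.0, 291.0], [259.0, 254.0], [373.0, 291.0], [376.0, 254.0]]
0 [[264.0, 285.0], [261.0, 250.0], [372.0, 285.0], [374.0, 250.0]]
0.003 [[265.0, 282.0], [262.0, 247.0], [371.0, 282.0], [373.0, 247.0]]
0.005 [[265.0, 280.0], [263.0, 245.0], [370.0, 280.0], [373.0, 245.0]]
0.008 [[266.0, 277.0], [264.0, 243.0], [369.0, 277.0], [372.0, 243.0]]
```

View pics/w4z.png

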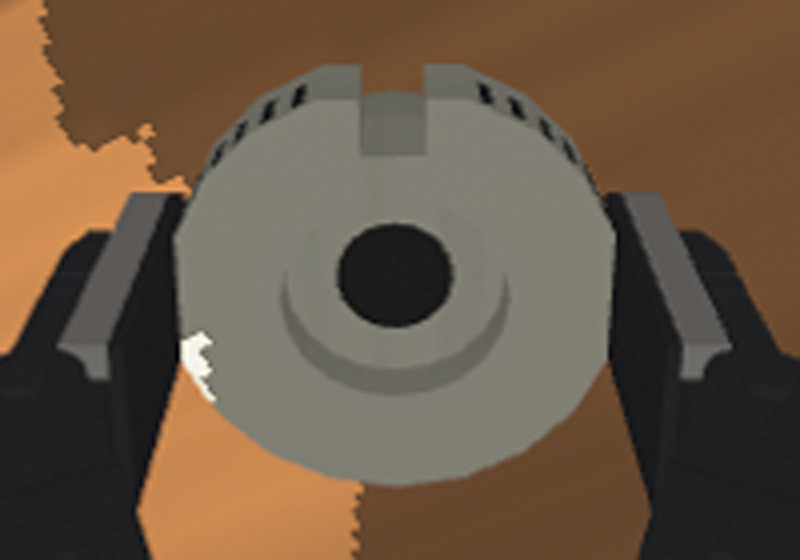

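The crown is gripped at the upper flange. The pad-tip corners at about (266,249) and (372,249) put the tips about 2 mm ahead of the TCP. I'll work out the crown's pose in the tool frame.

```bash
python3 - <<'E'
from h import *
c=pickle.load(open('w4.pkl','rb'))
o=lambda u,v:(220+(u+.5)/4-.5,200+(v+.5)/4-.5)
p,R,s=tool()
C=fitcirc(c,[o(176,240),o(614,240),o(397,485),o(270,450),o(520,450)],.028,.030,[.617,-.283])
a=(ray(c,o(361,125),.028)+ray(c,o(427,125),.028))/2
d=a[:2]-C; print(C,np.degrees(np.arctan2(d[1],d[0])),'tool x bearing',np.degrees(np.arctan2(R[1,0],R[0,0])))
print('crown in tool',(R.T@(np.r_[C,0]-p)).round(4))
print(proj(c,p+R@[0,0,0]), manip.state()['joint_pos'].round(3))
rel([.5405-.002,.2134,.150],47.3)
E
```

```text
res mm [-0.43 -0.42  0.15 -0.23 -0.25]
[ 0.61723232 -0.28330387] -26.432754681541315 tool x bearing -26.770624608976938
crown in tool [-0.0006  0.0003  0.0227]
[[317.7729019  267.69528939]] [-0.539  0.383  1.615  0.     1.142  1.499]
tool [ 0.6179 -0.2833  0.0227] xbear -26.77 tiltz [ 0.0024 -0.0012 -1.    ] delta [-0.2942 -0.4077 -0.1281]
az -1.2928
```

Call:
step_arm(
  deltas=[
    [0,0,-0.02,0,0,0,1],
    [0,0,-0.06,0,0,0,1],
    [0,0,-0.11,0,0,0,1],
    [-0.03,-0.04,-0.13,0,0,-0.1,1],
    [-0.06,-0.082,-0.13,0,0,-0.24,1],
    [-0.09,-0.123,-0.13,0,0,-0.38,1],
    [-0.12,-0.164,-0.13,0,0,-0.52,1],
    [-0.15,-0.205,-0.13,0,0,-0.66,1],
    [-0.18,-0.246,-0.13,0,0,-0.8,1],
    [-0.21,-0.287,-0.13,0,0,-0.94,1],
    [-0.24,-0.328,-0.13,0,0,-1.08,1],
    [-0.265,-0.365,-0.128,0,0,-1.2,1],
    [-0.284,-0.394,-0.128,0,0,-1.27,1],
    [-0.294,-0.408,-0.128,0,0,-1.293,1],
    [-0.294,-0.408,-0.128,0,0,-1.293,1],
    [-0.294,-0.408,-0.128,0,0,-1.293,1],
    [-0.294,-0.408,-0.128,0,0,-1.293,1],
    [-0.294,-0.408,-0.128,0,0,-1.293,1],
  ],
)

```text
time: 6.55
tool_pos: [0.5384, 0.2126, 0.1486]
tool_rot: [0.0, 0.916, 0.4, -0.0]
contact_force: [0.2, 0.0, -1.2]
gripper_width: 0.663
```

```bash
python3 - <<'E'
from h import *
rel([.5405,.2134,.150],47.3)
c,im=snap('wrist','w5'); save(im,'w5z.png',4,(220,140,420,290)); print(tool()[2]['contact_force'])
E
```

```text
tool [0.5384 0.2126 0.1486] xbear 47.18 tiltz [-1.e-04 -3.e-04 -1.e+00] delta [ 0.002   0.001  -0.0014]
az -0.0021
[ 0.69937402  0.5157709  -2.50870334]
```

View pics/w5z.png

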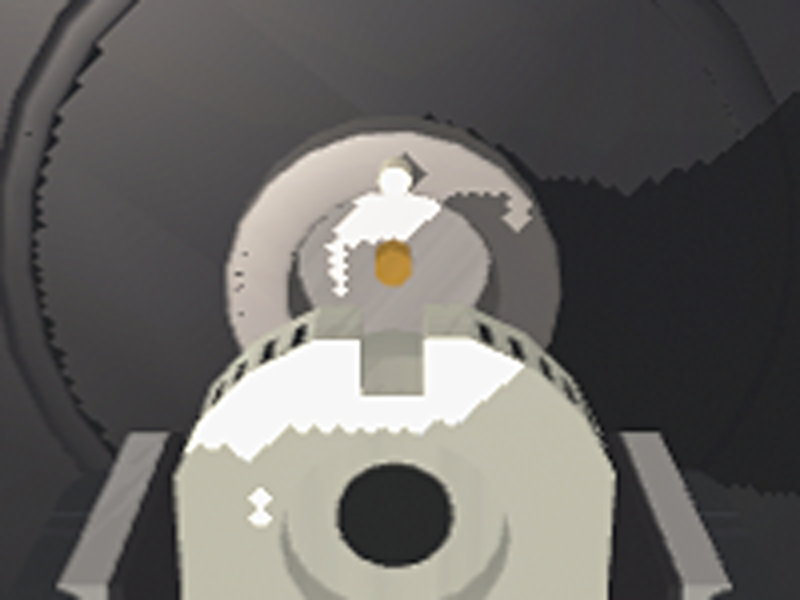

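The pin at crop (396,181) sits almost directly ahead of the notch, which is at column 392. The cup rim spans 228–561.

```bash
python3 - <<'E'
from h import *
c=pickle.load(open('w5.pkl','rb'))
o=lambda u,v:(220+(u+.5)/4-.5,140+(v+.5)/4-.5)
p,R,s=tool()
C=fitcirc(c,[o(228,280),o(561,280),o(394,131),o(283,173),o(250,210)],.074,.0335,[.5405,.2134])
P=ray(c,o(396,182),.082)[:2]; d=P-C; print(C,'pin',np.hypot(*d),np.degrees(np.arctan2(d[1],d[0])), 'in tool',R.T@np.r_[d,0])
zt=p[2]-.0227+.028
K=fitcirc(c,[o(176,480),o(614,480),o(227,375+5),o(563,375+5)],zt,.030,[.5405,.2134])
n=(ray(c,o(361,365),zt)+ray(c,o(424,365),zt))/2; e=n[:2]-K; print('crown',K,np.degrees(np.arctan2(e[1],e[0])),'in tool',R.T@np.r_[e,0], R.T@np.r_[K-p[:2],0])
print('tool', R.T@(np.r_[C,0]-p), 'need',R.T@np.r_[C-K,0])
E
```

```text
res mm [-0.43 -0.62  0.3  -0.14 -0.12]
[0.54026163 0.21276124] pin 0.026042368938681594 46.837887228884924 in tool [ 2.60418759e-02  1.60166747e-04 -4.98147584e-06]
res mm [-0.73 -0.74  0.26  0.27]
crown [0.53904365 0.21142754] 48.000654898152696 in tool [ 2.38229258e-02 -3.36970319e-04 -4.62681901e-06] [-5.09675215e-04  1.37415910e-03  2.96329602e-07]
tool [0.00132501 0.00133989 0.1486604 ] need [ 1.80611895e-03 -1.28059280e-05 -3.48939733e-07]
```

Call:
step_arm(
  deltas=[
    [0.0018,0.0003,0.02,0,0,0,1],
    [0.0018,0.0003,0.035,0,0,0,1],
    [0.0018,0.0003,0.045,0,0,0,1],
    [0.0018,0.0003,0.05,0,0,0,1],
    [0.0018,0.0003,0.05,0,0,0,1],
    [0.0018,0.0003,0.05,0,0,0,1],
  ],
)

```text
time: 7.2
tool_pos: [0.5398, 0.2152, 0.0991]
tool_rot: [0.0, 0.916, 0.401, 0.0]
contact_force: [-0.6, -1.0, -1.4]
gripper_width: 0.667
```

```bash
python3 - <<'E'
from h import *
rel([.5402,.2128,.0987],47)
c,im=snap('wrist','w6'); save(im,'w6z.png',4,(220,180,420,330)); print(tool()[2]['contact_force'])
c,im=snap('scene','s6'); save(im,'s6z.png',8,(300,140,395,205))
E
```

```text
tool [0.5398 0.2152 0.0991] xbear 47.31 tiltz [ 7.e-04  2.e-04 -1.e+00] delta [-0.0015  0.0019  0.0004]
az 0.0055
[ 0.43679218 -0.69820459 -1.58663858]
```

View pics/w6z.png

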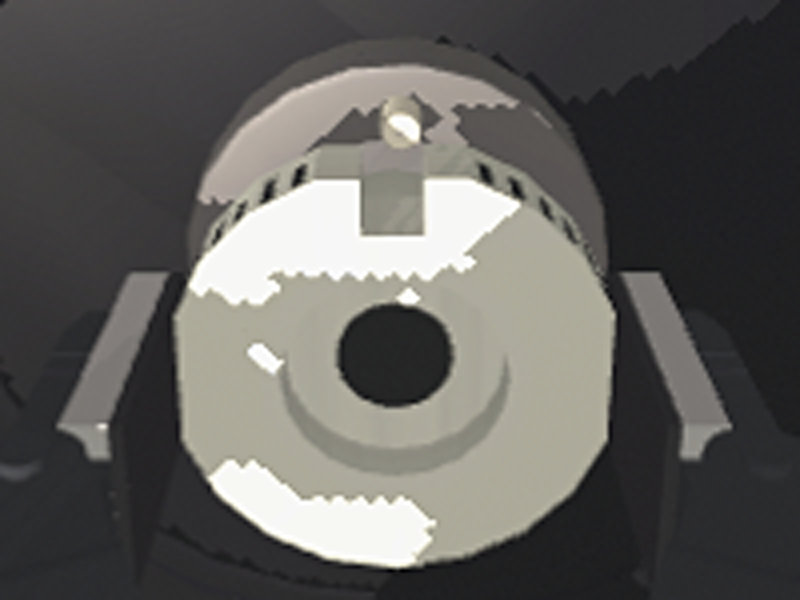

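View pics/s6z.png

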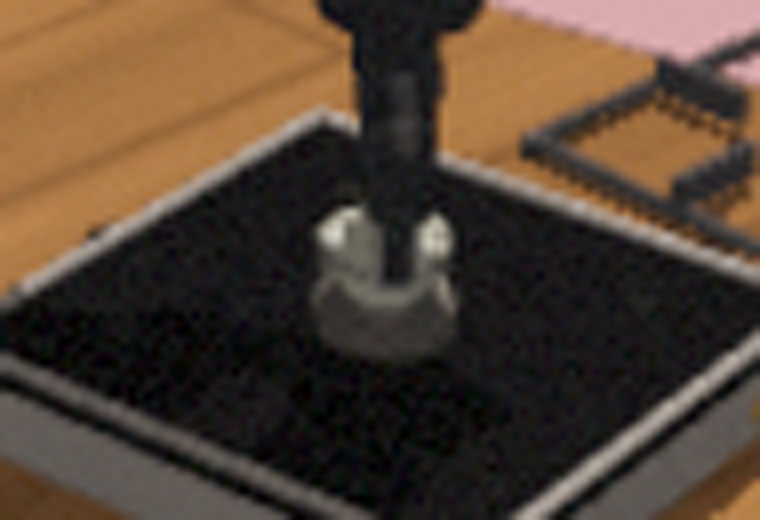

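```bash
python3 - <<'E'
from h import *
c=pickle.load(open('w6.pkl','rb'))
o=lambda u,v:(220+(u+.5)/4-.5,180+(v+.5)/4-.5)
p,R,s=tool()
C=fitcirc(c,[o(195,225),o(607,265),o(395,66),o(285,100),o(225,155)],.074,.0335,[.5405,.2134])
for v in (108,122): 
  P=ray(c,o(402,v),.082)[:2]; d=P-C; print(C,'pin',np.hypot(*d),np.degrees(np.arctan2(d[1],d[0])), 'in tool',(R.T@np.r_[P-p[:2],0])*1e3)
zt=p[2]-.0227+.028
K=fitcirc(c,[o(176,320),o(614,320),o(397,569),o(265,530),o(525,535)],zt,.030,[.5405,.2134])
n=(ray(c,o(361,205),zt)+ray(c,o(424,205),zt))/2;
print('notch in tool',(R.T@np.r_[n[:2]-p[:2],0])*1e3,'crown in tool',(R.T@np.r_[K-p[:2],0])*1e3,'cup in tool',(R.T@np.r_[C-p[:2],0])*1e3)
E
```

```text
res mm [-0.72 -1.    0.49 -0.08 -0.35]
[0.53996806 0.21231721] pin 0.030239484391198584 46.954289420646845 in tool [27.95710916  2.15729136  0.0393011 ]
[0.53996806 0.21231721] pin 0.028120764059846932 46.91339717608147 in tool [25.83829896  2.16394591  0.03646667]
res mm [-0.23 -0.54  0.03 -0.41  0.07]
notch in tool [23.31694405  0.85497501  0.03197833] crown in tool [-2.02026858e+00  1.35577202e+00 -1.55963788e-03] cup in tool [-2.28174170e+00  1.96582674e+00 -1.39340037e-03]
```

Call:
step_arm(
  deltas=[
    [0,0.0006,0.0,0,0,0.025,1],
    [0,0.0006,0.0,0,0,0.025,1],
    [0,0.0006,0.002,0,0,0.025,1],
    [0,0.0006,0.002,0,0,0.025,1],
  ],
)

```text
time: 7.7
tool_pos: [0.5397, 0.2147, 0.0964]
tool_rot: [-0.0, 0.921, 0.39, -0.0]
contact_force: [-0.5, -0.2, -2.0]
gripper_width: 0.664
```

```bash
python3 - <<'E'
from h import *
rel([.5400,.2123,.0987],47)
c,im=snap('wrist','w7'); save(im,'w7z.png',4,(220,180,420,330)); print(tool()[2]['contact_force'])
E
```

```text
tool [0.5397 0.2147 0.0964] xbear 45.88 tiltz [-4.e-04 -1.e-04 -1.e+00] delta [-0.0015  0.0019 -0.0023]
az -0.0195
[ 0.60829441 -0.35548592 -2.31225704]
```

View pics/w7z.png

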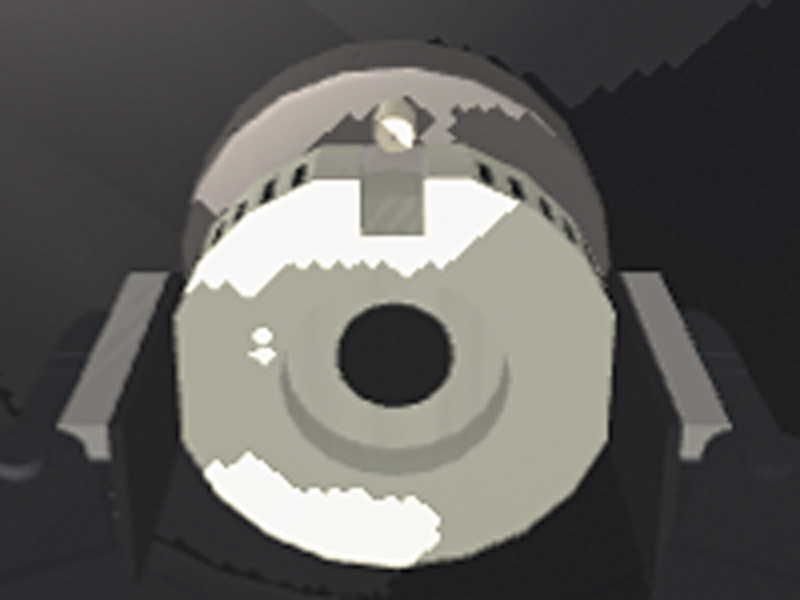

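Call:
step_arm(
  deltas=[
    [0,0.0004,0.001,0,0,0,1],
    [0,0.0004,0.002,0,0,0,1],
    [0,0.0004,0.003,0,0,0,1],
    [0,0.0004,0.004,0,0,0,1],
    [0,0.0004,0.005,0,0,0,1],
    [0,0.0004,0.005,0,0,0,1],
  ],
)

```text
time: 8.35
tool_pos: [0.5403, 0.2146, 0.0917]
tool_rot: [-0.0, 0.921, 0.39, 0.0]
contact_force: [-0.4, 1.9, -1.9]
gripper_width: 0.67
```

```bash
python3 - <<'E'
from h import *
rel([.5400,.2123,.0887],47)
c,im=snap('wrist','w8'); save(im,'w8z.png',4,(220,180,420,330)); print(tool()[2]['contact_force'],tool()[2]['ft_torque'])
E
```

```text
tool [0.5403 0.2146 0.0917] xbear 45.88 tiltz [ 3.e-04  3.e-04 -1.e+00] delta [-0.0018  0.0014  0.003 ]
az -0.0195
[ 0.67883461  0.69932815 -1.90059254] [ 0.14779248 -0.08192425 -0.02051262]
```

View pics/w8z.png

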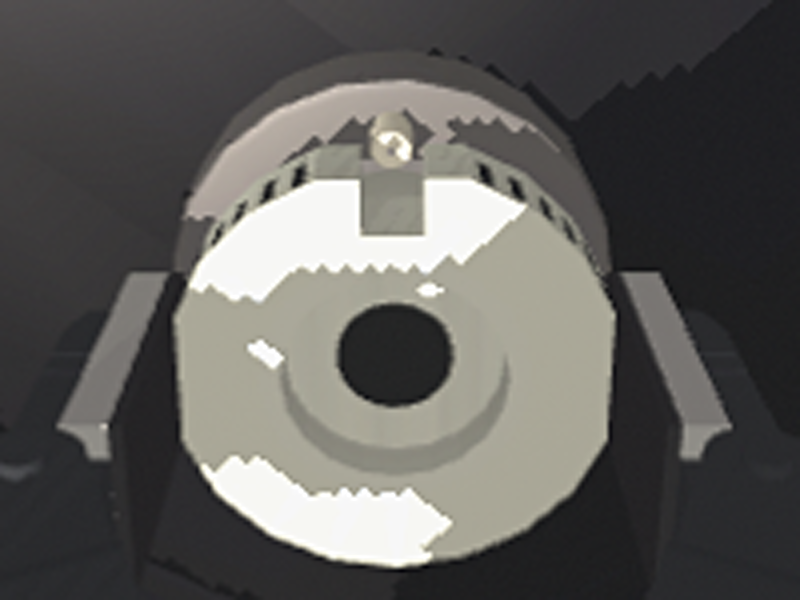

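The pin is at column 393 and the notch at 392.5, so they are aligned, and the reading is only the crown's weight. I'll keep descending in small steps.

Call:
step_arm(
  deltas=[
    [0,0.0,0.001,0,0,0,1],
    [0,0.0,0.0015,0,0,0,1],
    [0,0,0.002,0,0,0,1],
    [0,0,0.0025,0,0,0,1],
    [0,0,0.003,0,0,0,1],
    [0,0,0.003,0,0,0,1],
  ],
)

```text
time: 9.0
tool_pos: [0.5403, 0.2146, 0.0888]
tool_rot: [-0.0, 0.921, 0.39, 0.0]
contact_force: [1.0, 2.7, -0.7]
gripper_width: 0.669
```

Call:
step_arm(
  deltas=[
    [0,0.0,0.0005,0,0,0,1],
    [0,0.0,0.001,0,0,0,1],
    [0,0,0.001,0,0,0,1],
  ],
)

```text
time: 9.3
tool_pos: [0.5403, 0.2146, 0.0878]
tool_rot: [-0.0, 0.921, 0.39, 0.0]
contact_force: [1.0, 1.5, -0.7]
gripper_width: 0.665
```

```bash
python3 - <<'E'
from h import *
rel([.5400,.2123,.0807],47)
c,im=snap('wrist','w9'); save(im,'w9z.png',4,(220,180,420,330)); print(tool()[2]['contact_force'],tool()[2]['ft_torque'])
E
```

```text
tool [0.5403 0.2146 0.0878] xbear 45.89 tiltz [ 4.e-04  3.e-04 -1.e+00] delta [-0.0019  0.0014  0.0071]
az -0.0195
[-0.10868843  2.43834735 -1.20206328] [ 0.43854129 -0.14685538 -0.04030305]
```

View pics/w9z.png

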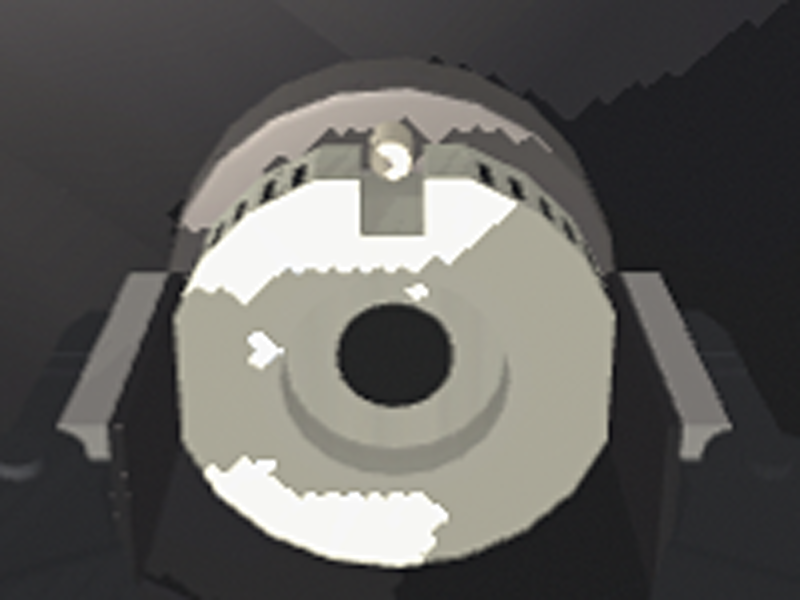

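Call:
step_arm(
  deltas=[
    [0.0002,-0.0002,0.0005,0,0,0,1],
    [0.0002,-0.0002,0.001,0,0,0,1],
    [0.0002,-0.0002,0.0015,0,0,0,1],
    [0.0002,-0.0002,0.0015,0,0,0,1],
  ],
)

```text
time: 9.75
tool_pos: [0.5402, 0.2146, 0.0861]
tool_rot: [0.0, 0.921, 0.39, 0.0]
contact_force: [1.5, 1.5, -0.6]
gripper_width: 0.67
```

Call:
step_arm(
  deltas=[
    [0,0,0.0005,0,0,0,1],
    [0,0,0.001,0,0,0,1],
    [0,0,0.0015,0,0,0,1],
    [0,0,0.0015,0,0,0,1],
  ],
)

```text
time: 10.15
tool_pos: [0.5402, 0.2147, 0.0846]
tool_rot: [0.0, 0.921, 0.39, -0.0]
contact_force: [1.0, 1.6, -1.8]
gripper_width: 0.668
```

Call:
step_arm(
  deltas=[
    [0,0,0.001,0,0,0,1],
    [0,0,0.002,0,0,0,1],
    [0,0,0.0025,0,0,0,1],
    [0,0,0.0025,0,0,0,1],
  ],
)

```text
time: 10.55
tool_pos: [0.5402, 0.2147, 0.0821]
tool_rot: [-0.0, 0.921, 0.39, -0.0]
contact_force: [1.3, 0.9, -0.6]
gripper_width: 0.667
```

```bash
python3 - <<'E'
from h import *
rel([.5400,.2123,.0807],47)
c,im=snap('wrist','w10'); save(im,'w10z.png',4,(220,180,420,330)); print(tool()[2]['contact_force'],tool()[2]['ft_torque'])
E
```

```text
tool [0.5402 0.2147 0.0821] xbear 45.88 tiltz [-1.e-04 -0.e+00 -1.e+00] delta [-0.0019  0.0016  0.0014]
az -0.0195
[ 1.82636912  0.86705288 -2.29159688] [ 0.35115433 -0.24612248 -0.08262664]
```

View pics/w10z.png

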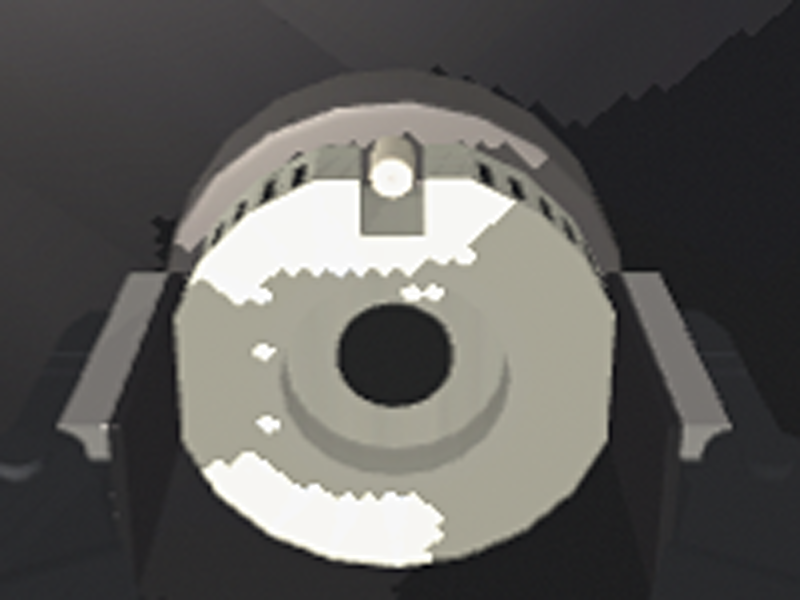

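The pin is in the notch at crop (391,175). I'll lower almost to seat, then open slowly.

Call:
step_arm(
  deltas=[
    [0,0,0.0005,0,0,0,1],
    [0,0,0.001,0,0,0,1],
    [0,0,0.0012,0,0,0,1],
  ],
)

```text
time: 10.9
tool_pos: [0.5402, 0.2148, 0.081]
tool_rot: [-0.0, 0.921, 0.39, 0.0]
contact_force: [0.8, 1.9, -1.5]
gripper_width: 0.666
```

Call:
step_arm(
  deltas=[
    [0,0,0,0,0,0,0],
    [0,0,0,0,0,0,-0.3],
    [0,0,0,0,0,0,-0.4],
    [0,0,0,0,0,0,-0.6],
    [0,0,0,0,0,0,-1],
    [0,0,0,0,0,0,-1],
    [0,0,0,0,0,0,-1],
    [0,0,-0.02,0,0,0,-1],
    [0,0,-0.05,0,0,0,-1],
    [0,0,-0.09,0,0,0,-1],
    [0,0,-0.12,0,0,0,-1],
    [0,0,-0.12,0,0,0,-1],
    [0,0,-0.12,0,0,0,-1],
  ],
)

```text
time: 12.2
tool_pos: [0.5406, 0.2148, 0.2019]
tool_rot: [0.0, 0.921, 0.39, 0.001]
contact_force: [-0.3, -0.3, -0.8]
gripper_width: 1.0
```

```bash
python3 - <<'E'
from h import *
p,R,s=tool();print(p,s['time'],s['contact_force'])
c,im=snap('wrist','w11'); save(im,'w11z.png',7,(270,150,370,235))
c,im=snap('scene','s11'); save(im,'s11z.png',8,(310,150,390,205))
E
```

```text
[0.54055602 0.21478231 0.20186961] 12.2 [-0.25797359 -0.33101308 -0.75359233]
```

View pics/w11z.png

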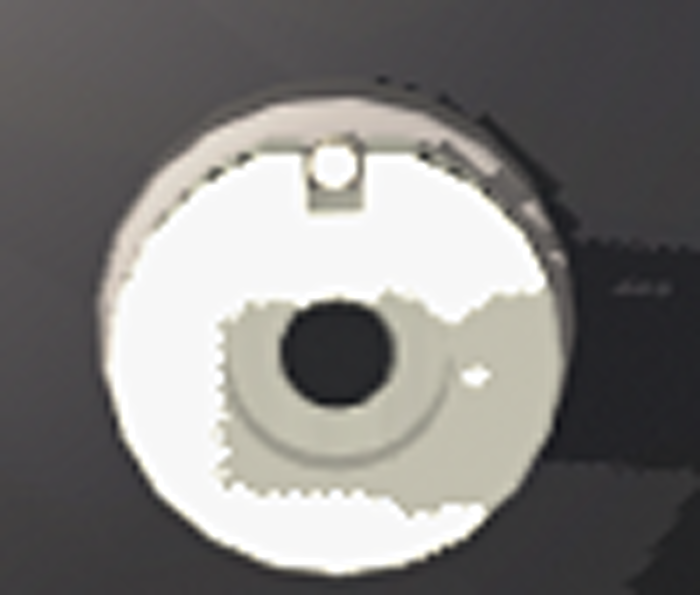

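View pics/s11z.png

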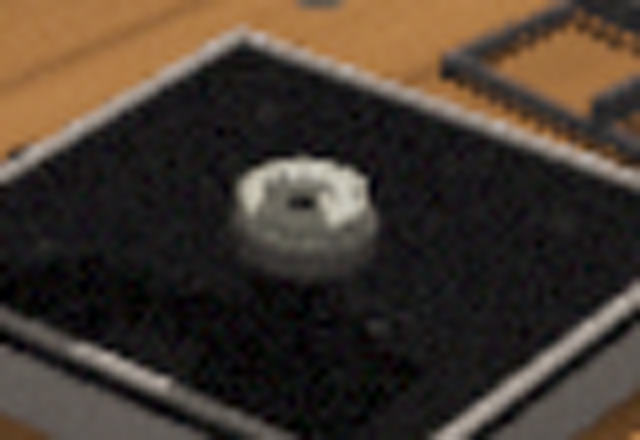

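The crown is seated with the pin in the notch at crop (334,163). I'll check its height from its apparent size and measure its centre.

```bash
python3 - <<'E'
from h import *
c=pickle.load(open('w11.pkl','rb'))
o=lambda u,v:(270+(u+.5)/7-.5,150+(v+.5)/7-.5)
p,R,s=tool()
pts=[o(106,350),o(565,350),o(338,574),o(205,535),o(470,535),o(140,250)]
for z in (.086,.090,.094): print(z,fitcirc(c,pts,z,.030,[.54,.213]))
C=fitcirc(c,pts,.086,.030,[.54,.213])
print('hole',ray(c,o(337,354),.08))
print('crown in tool',R.T@np.r_[C-p[:2],0],'tool',p)
rel([.482+.006,-.229+.002,.17],-26)
E
```

```text
res mm [ 0.6   0.65 -0.04  0.03  0.37  0.31]
0.086 [0.53937926 0.21279687]
res mm [ 0.25 -0.03 -0.14 -0.05  0.09 -0.24]
0.09 [0.54070608 0.21391287]
res mm [-0.1  -0.72 -0.22 -0.1  -0.18 -0.78]
0.094 [0.54204927 0.21503787]
res mm [ 0.6   0.65 -0.04  0.03  0.37  0.31]
hole [0.53957877 0.21269265 0.08      ]
crown in tool [-1.09937657e-03  1.24860723e-03  8.43118878e-07] tool [0.53924823 0.21445532 0.19925435]
tool [0.5392 0.2145 0.1993] xbear 45.88 tiltz [-2.8e-03 -7.0e-04 -1.0e+00] delta [-0.3525  0.2706  0.0297]
az 1.2546
```

Call:
step_arm(
  deltas=[
    [-0.353,0.27,0.03,0,0,0,-1],
    [-0.353,0.27,0.03,0,0,0,-1],
    [-0.353,0.27,0.03,0,0,0,-1],
    [-0.353,0.27,0.03,0,0,0,-1],
    [-0.353,0.27,0.03,0,0,0,-1],
    [-0.353,0.27,0.03,0,0,0,-1],
    [-0.353,0.27,0.03,0,0,0,-1],
    [-0.353,0.27,0.03,0,0,0,-1],
    [-0.353,0.27,0.03,0,0,0,-1],
    [-0.353,0.27,0.03,0,0,0,-1],
    [-0.353,0.27,0.03,0,0,0,-1],
    [-0.353,0.27,0.03,0,0,0,-1],
    [-0.353,0.27,0.03,0,0,0,-1],
    [-0.353,0.27,0.03,0,0,0,-1],
  ],
)

```text
time: 13.7
tool_pos: [0.4885, -0.2254, 0.1709]
tool_rot: [-0.0, 0.921, 0.391, -0.0]
contact_force: [0.2, 0.0, 0.6]
gripper_width: 1.0
```

```bash
python3 - <<'E'
from h import *
p,R,s=tool();print(p,s['time'],s['contact_force'])
c,im=snap('wrist','w12'); u,v=proj(c,[.488,-.227,.0115])[0].astype(int); print(u,v)
x0,y0=u-60,v-45;print(x0,y0); save(im,'w12z.png',6,(x0,y0,x0+120,y0+90))
E
```

```text
[ 0.48854674 -0.22543959  0.17091414] 13.7 [0.22331245 0.03926955 0.58853281]
317 188
257 143
```

View pics/w12z.png

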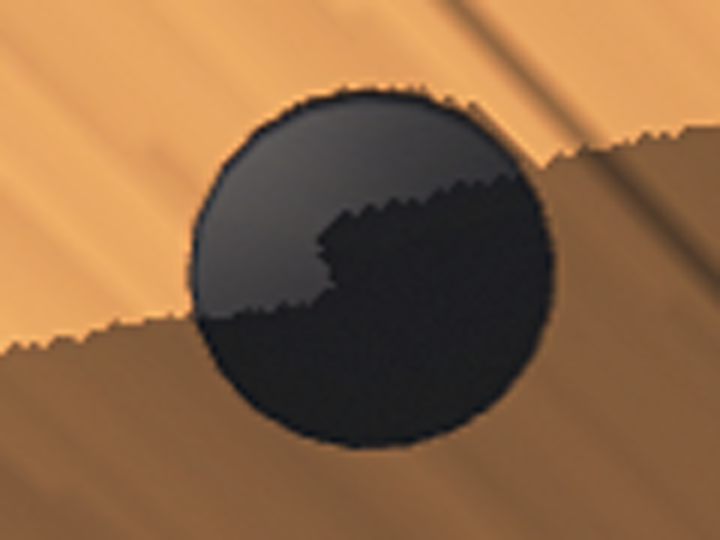

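View pics/w12.png

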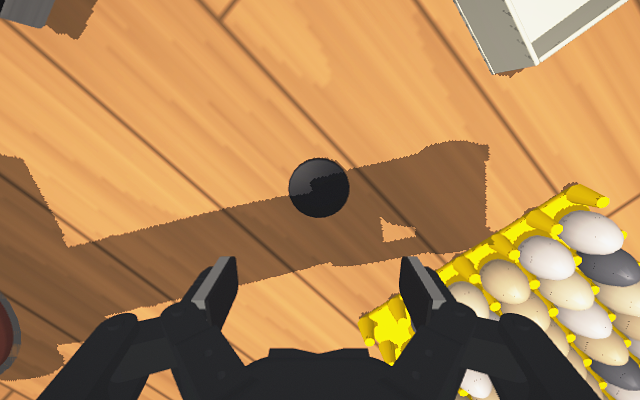

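The cap is at about (319,188). The right finger is somewhat near the egg tray, so I'll compute the clearance.

```bash
python3 - <<'E'
from h import *
c=pickle.load(open('w12.pkl','rb'))
o=lambda u,v:(257+(u+.5)/6-.5,143+(v+.5)/6-.5)
p,R,s=tool()
C=fitcirc(c,[o(190,270),o(554,270),o(372,449),o(245,400),o(500,400)],.0115,.0335,[.488,-.227])
print(C,'in tool',(R.T@np.r_[C-p[:2],0]).round(4))
for uv in ((362,318),(465,245),(575,186)):
  for z in (.03,.068):
    q=ray(c,uv,z); print(uv,z,q.round(3),'in tool rel cap',(R.T@np.r_[q[:2]-C,0]).round(3))
E
```

```text
res mm [-0.77 -0.84  0.02 -0.09 -0.  ]
[ 0.48856261 -0.22751831] in tool [-0.0014  0.0013  0.    ]
(362, 318) 0.03 [ 0.419 -0.374  0.03 ] in tool rel cap [-0.154  0.052  0.   ]
(362, 318) 0.068 [ 0.436 -0.346  0.068] in tool rel cap [-0.121  0.045  0.   ]
(465, 245) 0.03 [ 0.562 -0.379  0.03 ] in tool rel cap [-0.058  0.158  0.   ]
(465, 245) 0.068 [ 0.56  -0.35   0.068] in tool rel cap [-0.038  0.136  0.   ]
(575, 186) 0.03 [ 0.678 -0.399  0.03 ] in tool rel cap [0.008 0.256 0.   ]
(575, 186) 0.068 [ 0.66  -0.367  0.068] in tool rel cap [0.019 0.22  0.   ]
```

Call:
step_arm(
  deltas=[
    [-0.001,0.001,0.05,0,0,0,-1],
    [-0.001,0.001,0.09,0,0,0,-1],
    [-0.001,0.001,0.125,0,0,0,-1],
    [-0.001,0.001,0.15,0,0,0,-1],
    [-0.001,0.001,0.16,0,0,0,-1],
    [-0.001,0.001,0.165,0,0,0,-1],
    [-0.001,0.001,0.166,0,0,0,-1],
    [-0.001,0.001,0.166,0,0,0,-1],
  ],
)

```text
time: 14.55
tool_pos: [0.4895, -0.2287, 0.0066]
tool_rot: [0.001, 0.921, 0.39, 0.001]
contact_force: [-0.0, -0.3, 1.4]
gripper_width: 0.999
```

```bash
python3 - <<'E'
from h import *
p,R,s=tool();print(p,s['time'],s['contact_force'])
c,im=snap('wrist','w13'); save(im,'w13z.png',3,(190,200,440,370))
E
```

```text
[ 0.4894836  -0.22866976  0.00656262] 14.55 [-0.00179509 -0.33171766  1.36208815]
```

View pics/w13z.png

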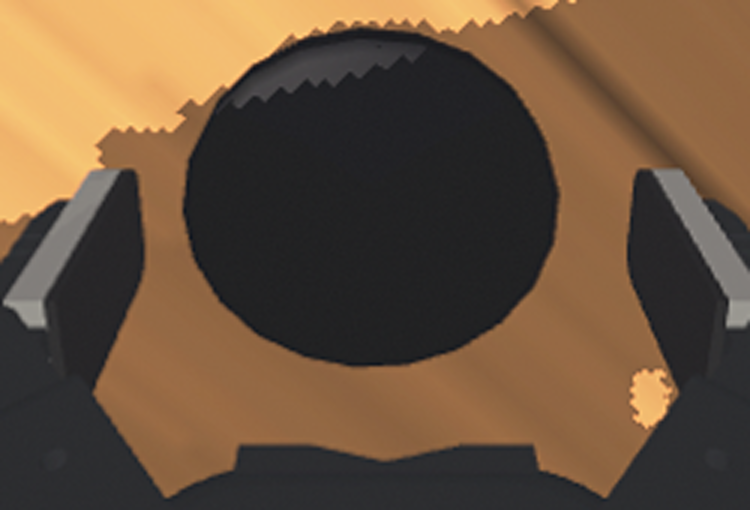

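```bash
python3 - <<'E'
from h import *
c=pickle.load(open('w13.pkl','rb'))
o=lambda u,v:(190+(u+.5)/3-.5,200+(v+.5)/3-.5)
p,R,s=tool(); print(p)
C=fitcirc(c,[o(184,195),o(558,195),o(371,366),o(240,320),o(505,320)],.0115,.0335,[.488,-.227])
print(C,'in tool',(R.T@np.r_[C-p[:2],0]).round(4))
E
```

```text
[ 0.48952196 -0.22874851  0.00671408]
res mm [-0.83 -0.95 -0.12 -0.11  0.05]
[ 0.48926461 -0.22707498] in tool [ 0.001  -0.0013 -0.    ]
```

Call:
step_arm(
  deltas=[
    [0.001,-0.0013,0.001,0,0,0,-1],
    [0.001,-0.0013,0.0015,0,0,0,-0.8],
    [0.001,-0.0013,0.0015,0,0,0,-0.7],
    [0.001,-0.0013,0.0015,0,0,0,-0.5],
    [0.001,-0.0013,0.0015,0,0,0,0],
    [0.001,-0.0013,0.0015,0,0,0,1],
    [0.001,-0.0013,0.0015,0,0,0,1],
    [0.001,-0.0013,0.0015,0,0,0,1],
  ],
)

```text
time: 15.4
tool_pos: [0.4883, -0.2265, 0.0047]
tool_rot: [-0.0, 0.921, 0.39, -0.0]
contact_force: [-2.2, 2.4, 8.0]
gripper_width: 0.75
```

```bash
python3 - <<'E'
from h import *
p,R,s=tool();print(p,s['time'],s['contact_force'],R.round(4).tolist())
c,im=snap('wrist','w14'); save(im,'w14z.png',3,(190,200,440,370))
E
```

```text
[ 0.48825892 -0.22654463  0.00470471] 15.4 [-2.24717481  2.38741698  7.98102781] [[0.6961, 0.718, -0.0005], [0.718, -0.6961, 0.0002], [-0.0002, -0.0005, -1.0]]
```

View pics/w14z.png

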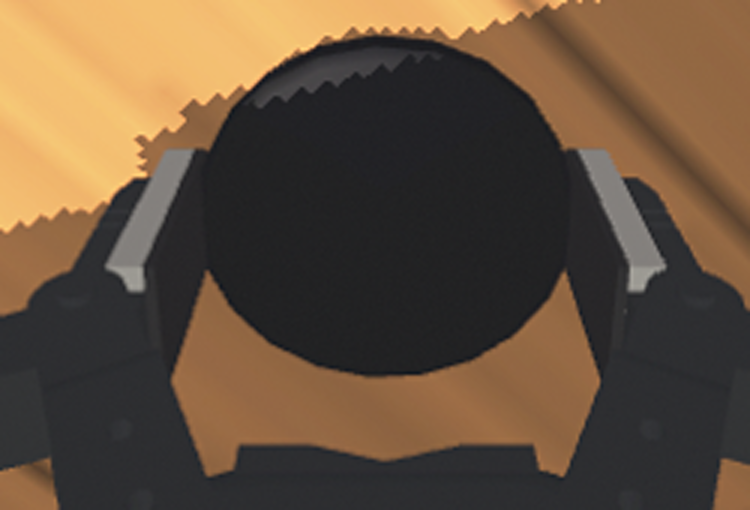

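The cap is gripped evenly. Next I'll measure its pose in the tool and the offset to the burner.

```bash
python3 - <<'E'
from h import *
c=pickle.load(open('w14.pkl','rb'))
o=lambda u,v:(190+(u+.5)/3-.5,200+(v+.5)/3-.5)
p,R,s=tool(); print(p)
C=fitcirc(c,[o(387,376),o(250,328),o(520,328),o(310,363),o(465,363)],.0115,.0335,[.488,-.227])
print(C,'cap in tool',(R.T@np.r_[C-p[:2],0]).round(4))
cc=R.T@np.r_[C-p[:2],0]
tgt=np.r_[.5396,.2129,.0047+.0815+.03]-R@np.r_[cc[0],cc[1],0]
rel(tgt,None)
E
```

```text
[ 0.48826521 -0.22655524  0.00472493]
res mm [-0.08 -0.04 -0.21 -0.    0.28]
[ 0.48938264 -0.2270904 ] cap in tool [ 0.0004  0.0012 -0.    ]
tool [ 0.4883 -0.2266  0.0047] xbear 45.89 tiltz [-4.e-04  2.e-04 -1.e+00] delta [ 0.3508 -0.2703 -0.1114]
```

Call:
step_arm(
  deltas=[
    [0,0,-0.02,0,0,0,1],
    [0,0,-0.06,0,0,0,1],
    [0,0,-0.11,0,0,0,1],
    [0.03,-0.023,-0.14,0,0,0,1],
    [0.065,-0.05,-0.14,0,0,0,1],
    [0.1,-0.077,-0.14,0,0,0,1],
    [0.135,-0.104,-0.14,0,0,0,1],
    [0.17,-0.131,-0.14,0,0,0,1],
    [0.205,-0.158,-0.14,0,0,0,1],
    [0.24,-0.185,-0.14,0,0,0,1],
    [0.275,-0.212,-0.14,0,0,0,1],
    [0.31,-0.239,-0.14,0,0,0,1],
    [0.335,-0.258,-0.13,0,0,0,1],
    [0.351,-0.27,-0.122,0,0,0,1],
    [0.351,-0.27,-0.122,0,0,0,1],
    [0.351,-0.27,-0.122,0,0,0,1],
    [0.351,-0.27,-0.122,0,0,0,1],
    [0.351,-0.27,-0.122,0,0,0,1],
  ],
)

```text
time: 17.25
tool_pos: [0.5389, 0.2125, 0.126]
tool_rot: [0.0, 0.921, 0.389, 0.0]
contact_force: [-1.0, -0.1, -1.7]
gripper_width: 0.75
```

```bash
python3 - <<'E'
from h import *
p,R,s=tool();print(p,s['time'],s['contact_force'],R.round(4).tolist())
c,im=snap('wrist','w15'); save(im,'w15z.png',4,(220,150,420,300))
E
```

```text
[0.53888379 0.21254544 0.12597003] 17.25 [-1.03947439 -0.09745645 -1.74466401] [[0.6972, 0.7169, 0.0007], [0.7169, -0.6972, -0.0], [0.0005, 0.0005, -1.0]]
```

View pics/w15z.png

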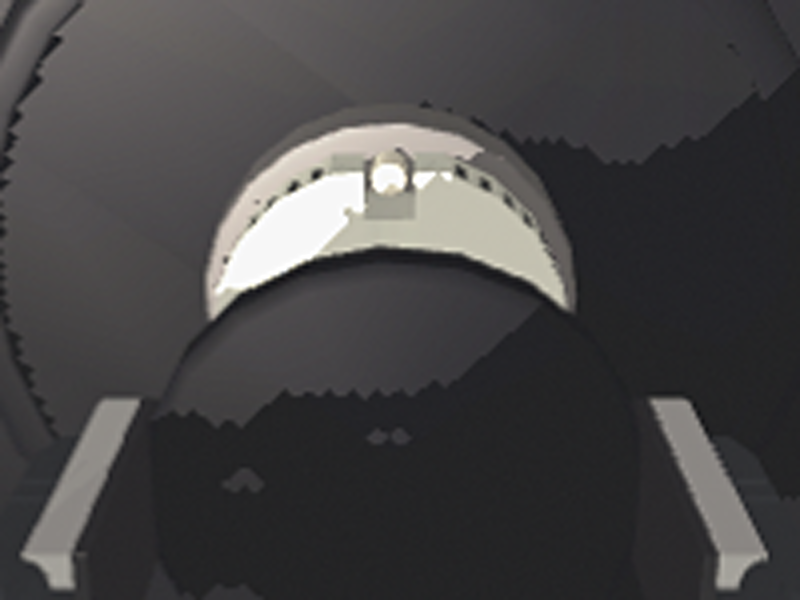

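The crown is visible below the cap, with the pin in the notch at (390,173). I'll compare the cap and crown centres.

```bash
python3 - <<'E'
from h import *
im=np.load('pics/w15.npy'); save(im,'w15y.png',3,(200,180,440,360))
c=pickle.load(open('w15.pkl','rb'))
o=lambda u,v:(220+(u+.5)/4-.5,150+(v+.5)/4-.5)
p,R,s=tool(); print(p)
T=lambda q:(R.T@np.r_[q[:2]-p[:2],0]*1e3).round(2)[:2]
for z in (.086,.088): print(z,T(fitcirc(c,[o(222,288),o(560,290),o(335,173),o(447,173),o(270,213)],z,.030,[.54,.213])))
print('rim',T(fitcirc(c,[o(207,290),o(575,290),o(388,123),o(290,150)],.074,.0335,[.54,.213])))
print('pin',T(ray(c,o(389,177),.082)))
K=fitcirc(c,[o(150,430),o(638,430),o(388,262),o(205,340),o(578,325)],p[2]+.0068,.0335,[.54,.213]); print('cap',T(K))
E
```

```text
[0.53888406 0.21259899 0.12598014]
res mm [-0.42 -0.65  0.31  0.28 -0.34]
0.086 [0.6  0.73]
res mm [-0.62 -0.85  0.39  0.36 -0.35]
0.088 [1.09 0.73]
res mm [-0.64 -0.61  0.06  0.06]
rim [1.2 0.6]
pin [27.64  0.3 ]
res mm [-0.4  -0.86  0.27 -0.24  0.41]
cap [-1.39  1.43]
```

View pics/w15y.png

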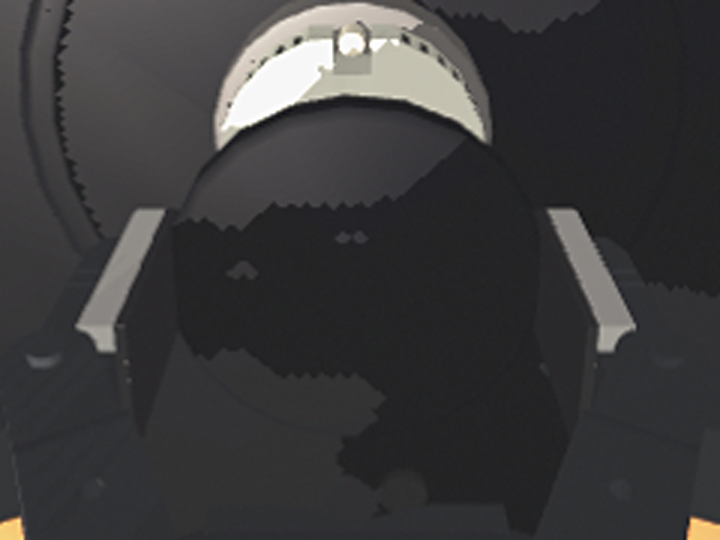

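```bash
python3 - <<'E'
from h import *
im=np.load('pics/w14.npy'); g=np.clip(im[205:330,245:395].astype(float)*1.0,0,255)
g=255*(np.clip(im[205:335,245:395]/255.,0,1)**.4); save(g.astype(np.uint8),'w14g.png',5)
im=np.load('pics/w15.npy'); g=255*(np.clip(im[205:335,245:395]/255.,0,1)**.4); save(g.astype(np.uint8),'w15g.png',5)
E
```

```text
(no output)
```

View pics/w14g.png

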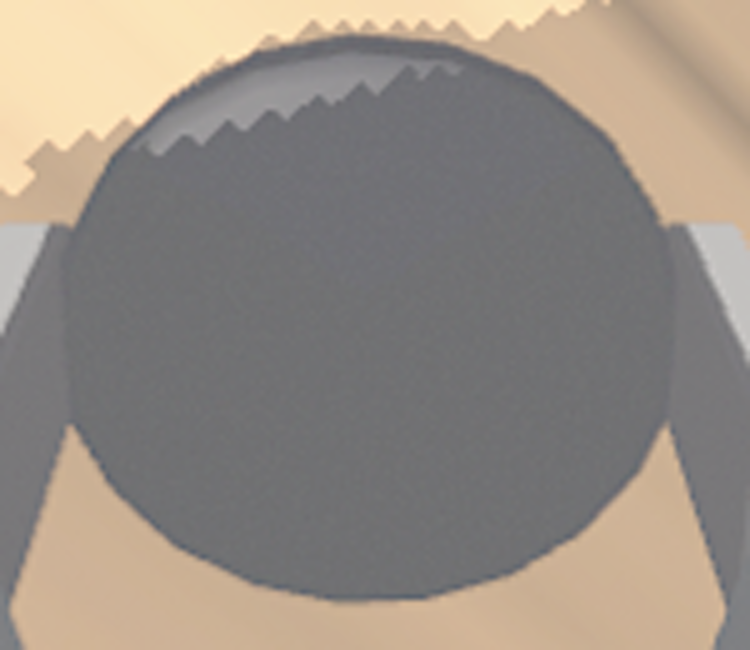

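View pics/w15g.png

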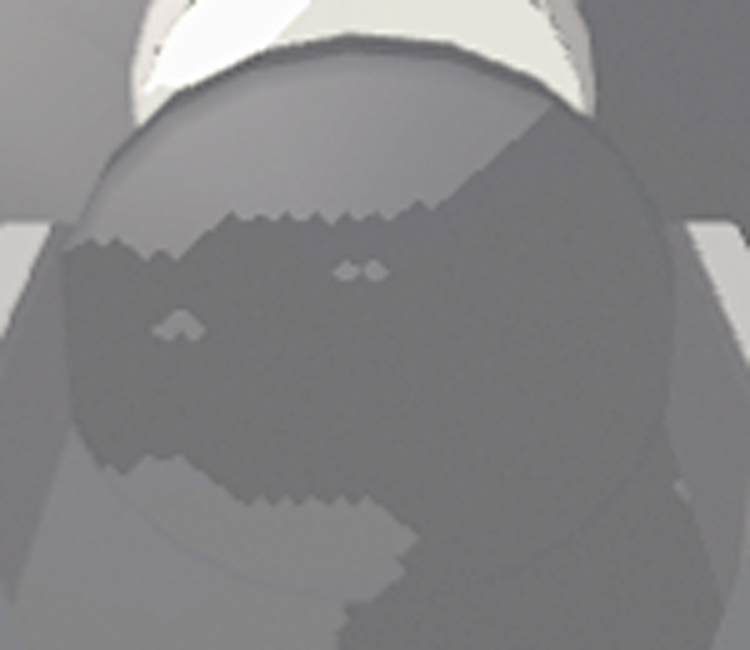

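```bash
python3 - <<'E'
from h import *
def ff(c,pts,z,x0):
    W=np.array([ray(c,p,z)[:2] for p in pts]); s=least_squares(lambda q:np.hypot(*(W-q[:2]).T)-q[2],[*x0,.03]); print('res',(s.fun*1e3).round(2),'r',s.x[2].round(4)); return s.x[:2]
c=pickle.load(open('w15.pkl','rb')); p,R,s=tool()
T=lambda q:(R.T@np.r_[q[:2]-p[:2],0]*1e3).round(2)[:2]
g=lambda u,v:(245+(u+.5)/5-.5,205+(v+.5)/5-.5)
K=ff(c,[g(355,52),g(62,270),g(676,290),g(375,602),g(120,165),g(255,585),g(515,575)],p[2]+.0068,[.54,.213]); print('cap',T(K))
o=lambda u,v:(220+(u+.5)/4-.5,150+(v+.5)/4-.5)
for z in (.086,): print(z,T(ff(c,[o(222,288),o(560,290),o(335,173),o(447,173),o(270,213),o(510,200)],z,[.54,.213])))
c=pickle.load(open('w11.pkl','rb')); o=lambda u,v:(270+(u+.5)/7-.5,150+(v+.5)/7-.5)
Q=ff(c,[o(106,350),o(565,350),o(338,574),o(205,535),o(470,535),o(140,250),o(285,152),o(390,152)],.086,[.54,.213]);print(Q,T(Q))
print('hole',T(ray(c,o(337,354),.080)))
E
```

```text
res [ 0.42 -0.05 -0.38 -0.17 -0.22  0.02  0.38] r 0.0326
cap [-0.57  1.28]
res [ 0.29 -0.36 -0.06 -0.23 -0.33  0.7 ] r 0.0291
0.086 [2.   0.95]
res [ 0.39  0.28 -0.26 -0.15  0.09  0.06 -0.25 -0.15] r 0.0303
[0.53948887 0.21278951] [0.56 0.3 ]
hole [0.55 0.43]
```

Call:
step_arm(
  deltas=[
    [0.001,-0.0006,0.01,0,0,0,1],
    [0.001,-0.0006,0.02,0,0,0,1],
    [0.001,-0.0006,0.028,0,0,0,1],
    [0.001,-0.0006,0.033,0,0,0,1],
    [0.001,-0.0006,0.034,0,0,0,1],
    [0.001,-0.0006,0.034,0,0,0,1],
  ],
)

```text
time: 17.9
tool_pos: [0.5387, 0.2146, 0.0911]
tool_rot: [-0.0, 0.921, 0.39, -0.0]
contact_force: [0.4, -0.5, -1.2]
gripper_width: 0.747
```

```bash
python3 - <<'E'
from h import *
p,R,s=tool();print(p,s['time'],s['contact_force'],R.round(4).tolist())
c,im=snap('wrist','w16'); save(im,'w16z.png',4,(220,170,420,320))
E
```

```text
[0.53871163 0.21460897 0.09114339] 17.9 [ 0.39130271 -0.46213786 -1.21099245] [[0.6961, 0.718, -0.0005], [0.718, -0.6961, -0.0002], [-0.0005, -0.0003, -1.0]]
```

View pics/w16z.png

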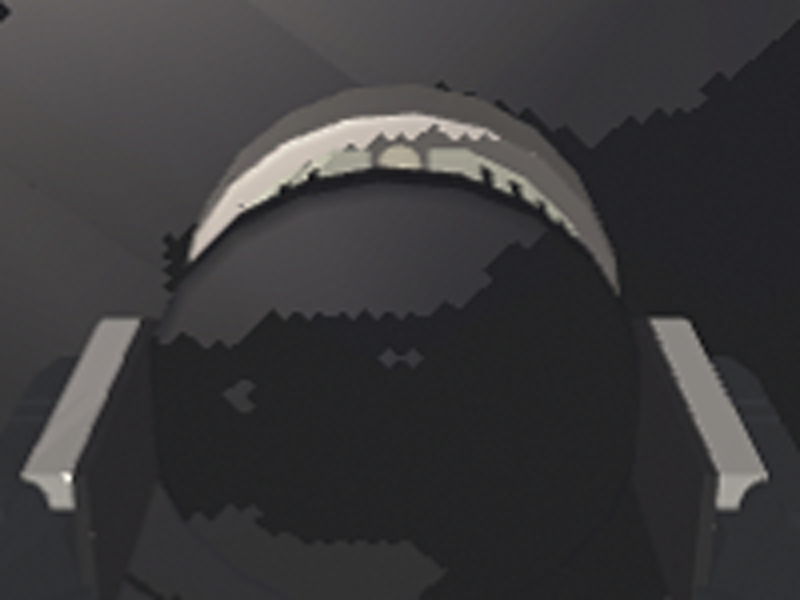

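```bash
python3 - <<'E'
from h import *
c=pickle.load(open('w16.pkl','rb')); p,R,s=tool(); print(p)
T=lambda q:(R.T@np.r_[q[:2]-p[:2],0]*1e3).round(2)[:2]
o=lambda u,v:(220+(u+.5)/4-.5,170+(v+.5)/4-.5)
print('rim',T(fitcirc(c,[o(193,258),o(613,270),o(400,115),o(300,140),o(240,182),o(500,138)],.074,.0335,[.54,.213])))
print('cap',T(fitcirc(c,[o(150,360),o(638,360),o(390,187),o(185,285),o(605,290)],p[2]+.0068,.0326,[.54,.213])))
print('world expected crown (.5396,.2129):',T(np.array([.5396,.2129])))
E
```

```text
[0.53897727 0.21468855 0.09158402]
res mm [-0.64 -0.79  0.5   0.03 -0.19  0.09]
rim [-1.04  2.1 ]
res mm [-0.29 -0.21  0.22 -0.02 -0.12]
cap [-1.11  0.98]
world expected crown (.5396,.2129): [-0.85  1.69]
```

Call:
step_arm(
  deltas=[
    [0,0.0008,0,0,0,0,1],
    [0,0.0008,0.0005,0,0,0,1],
    [0,0.0008,0.001,0,0,0,1],
    [0,0.0008,0.0015,0,0,0,1],
    [0,0.0008,0.002,0,0,0,1],
    [0,0.0008,0.002,0,0,0,1],
  ],
)

```text
time: 18.55
tool_pos: [0.5393, 0.214, 0.0894]
tool_rot: [-0.0, 0.921, 0.39, -0.0]
contact_force: [0.4, 0.2, -1.7]
gripper_width: 0.743
```

Call:
step_arm(
  deltas=[
    [0,0,0.0005,0,0,0,1],
    [0,0,0.001,0,0,0,1],
    [0,0,0.0015,0,0,0,1],
    [0,0,0.0015,0,0,0,1],
  ],
)

```text
time: 18.95
tool_pos: [0.5393, 0.2141, 0.0879]
tool_rot: [-0.0, 0.921, 0.39, -0.0]
contact_force: [-0.1, 0.8, -1.9]
gripper_width: 0.744
```

The spigot is about 3 mm into the recess with no resistance. I'll lower to seat.

Call:
step_arm(
  deltas=[
    [0,0,0.0005,0,0,0,1],
    [0,0,0.001,0,0,0,1],
    [0,0,0.0014,0,0,0,1],
    [0,0,0.0014,0,0,0,1],
  ],
)

```text
time: 19.35
tool_pos: [0.5394, 0.2141, 0.0865]
tool_rot: [-0.0, 0.921, 0.39, -0.0]
contact_force: [0.6, -0.5, -1.0]
gripper_width: 0.742
```

Call:
step_arm(
  deltas=[
    [0,0,0,0,0,0,0.2],
    [0,0,0,0,0,0,-0.4],
    [0,0,0,0,0,0,-0.5],
    [0,0,0,0,0,0,-0.6],
    [0,0,0,0,0,0,-0.8],
    [0,0,0,0,0,0,-1],
    [0,0,0,0,0,0,-1],
    [0,0,-0.01,0,0,0,-1],
    [0,0,-0.04,0,0,0,-1],
    [0,0,-0.08,0,0,0,-1],
    [0,0,-0.12,0,0,0,-1],
    [0,0,-0.12,0,0,0,-1],
    [0,0,-0.12,0,0,0,-1],
  ],
)

```text
time: 20.65
tool_pos: [0.5404, 0.2143, 0.2091]
tool_rot: [0.0, 0.921, 0.39, 0.002]
contact_force: [-1.4, -0.6, -0.6]
gripper_width: 1.002
```

```bash
python3 - <<'E'
from h import *
p,R,s=tool();print(p,s['time'],s['contact_force'])
c,im=snap('wrist','w17'); g=255*(np.clip(im/255.,0,1)**.5); save(g.astype(np.uint8),'w17z.png',7,(270,150,370,235))
c,im=snap('scene','s17'); g=255*(np.clip(im/255.,0,1)**.5); save(g.astype(np.uint8),'s17z.png',9,(310,155,390,205))
snap('top','t17')
E
```

```text
[0.54037726 0.21432481 0.20908677] 20.65 [-1.44851616 -0.57402185 -0.63311781]
```

View pics/w17z.png

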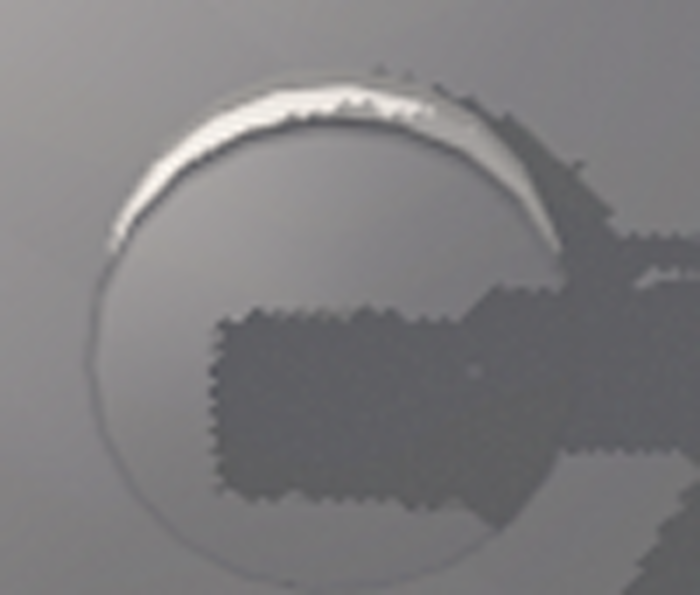

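View pics/s17z.png

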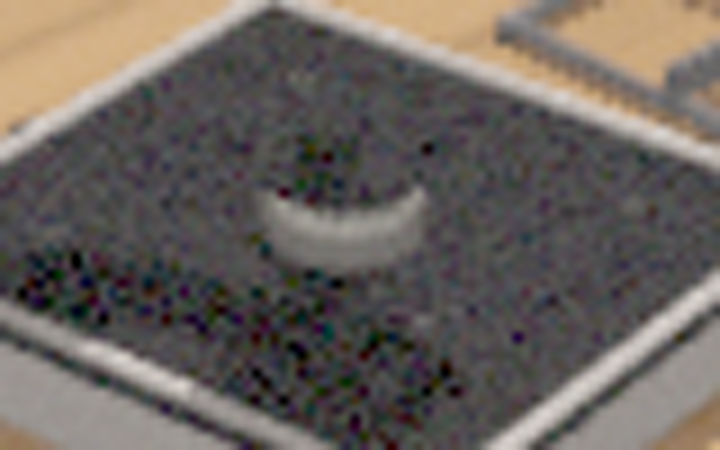

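View pics/t17.png

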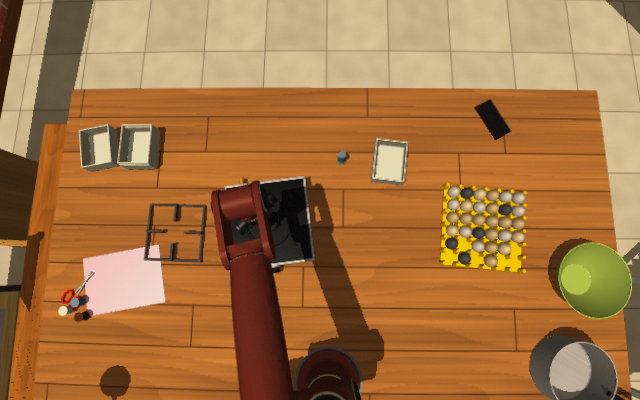

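The cap lies over the crown, with an even crescent of the cup's rim showing behind it, and the bystanders are where they were. As a last check I'll compare the cap's centre with the crown's.

```bash
python3 - <<'E'
from h import *
c=pickle.load(open('w17.pkl','rb'))
o=lambda u,v:(270+(u+.5)/7-.5,150+(v+.5)/7-.5)
pts=[o(95,360),o(330,588),o(150,495),o(230,562),o(500,528),o(335,127),o(200,175),o(500,195)]
for z in (.093,.0975):
    W=np.array([ray(c,p,z)[:2] for p in pts]); s=least_squares(lambda q:np.hypot(*(W-q[:2]).T)-q[2],[.54,.213,.033]); print(z,s.x.round(4),(s.fun*1e3).round(2))
print('rim',fitcirc(c,[o(108,250),o(560,250),o(330,80),o(200,130),o(480,120)],.074,.0335,[.54,.213]))
a=np.load('pics/top0.npy').astype(int);b=np.load('pics/t17.npy').astype(int)
for n,(x0,y0,x1,y1) in dict(pan=(140,195,210,265),tray=(435,180,530,275),tub=(368,135,412,187),spool=(334,148,352,168)).items():
    print(n,np.abs(a-b)[y0:y1,x0:x1].mean().round(2))
E
```

```text
0.093 [0.5398 0.2122 0.032 ] [ 0.39  0.22 -0.5  -0.05  0.13  0.51 -0.29 -0.41]
0.0975 [0.5408 0.2133 0.0314] [ 0.38  0.22 -0.49 -0.04  0.12  0.51 -0.28 -0.41]
res mm [ 0.19 -0.73  0.14 -0.76  0.78]
rim [0.54078762 0.21339945]
pan 2.6
tray 1.98
tub 2.27
spool 1.87
```

```bash
python3 - <<'E'
from h import *
print(manip.state()['joint_vel'].round(3)); print(manip.job_done())
E
```

```text
[-0.001  0.009  0.006 -0.    -0.     0.002]
the job is handed in; nothing more can be done
None
```

The crown is in the burner cup with its notch over the igniter pin, and the cap lies on top of it. I let go, backed the arm off about 120 mm and handed the job in at about 21 s. The hand-in gives no verdict.

**Crown:** I gripped it high on the flange. I lined the notch up with the pin by eye (bearing about 47° in the world frame), then lowered it in steps of about 0.5–1 mm. No upward push from the pin ever showed. The wrist reading stayed at about the crown's own weight, with side forces under 3 N. When I let go it was within about 0.3 mm of home, judging by the tool height, and the picture showed the pin inside the notch.

**Cap:** The spigot went into the recess without resistance, and the tool reached within about 0.3 mm of the fitted height. In the last picture the cap's centre is within about 1 mm of the crown's, and nothing suggests it sits high.

**Other things:** Before and after pictures from the top camera show the pan support, egg tray, tub and spool where they were.

**Disagreements:**
- The top camera put the cup and crown 5–7 mm away from where the wrist camera did, so I used the wrist camera throughout.
- Apparent sizes in the wrist pictures were a few percent off. The seated heights therefore rest on the tool heights and the lack of contact force rather than on the pictures alone.
- I did not measure level directly; the cap only looks flat.

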